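# Comb stirring rods into a drying tray and drop the hold-down bar

## Task

Four white stirring rods lie askew across the ribs of the steel drying tray. Take the pin rake, stand its sprung skid feet on the tray's side ledges at the middle with the pins between the rods, and, feet pressed on lightly all the way, comb to the hinge end and then back to the other end, until every rod lies straight in a groove of its own. Then stand the rake upright on the worktop clear of the tray and swing the hold-down bar fully down over the rods; never touch the rods with the gripper, keep every push gentle (about half a kilo, never over 2.5 kg), and leave the petri dish and sample cup alone.

Things in the scene. Friction and masses are not known exactly. Their poses are not given: they have to be found in the camera images.
- tray: rigid polished steel drying tray, fixed on screw feet, 190 mm long (x), 206 mm wide (y). Origin: centre of its underside, 4 to 10 mm above the worktop; slopes up to 2 degrees along x. x along the grooves towards the bar's hinge. Seven V grooves along x, valleys at y = 0, +-22, +-44, +-66 mm, 3 mm high; rib crests at y = +-11, +-33, +-55, +-77 mm, 9.5 mm high. Walls 15 mm high at x = +-72 mm
- tray_mid (a point): centre of the tray at the height of its crests and ledges, 9.5 mm above its underside. The flat slippery side ledges lie at tray y = +-79 to +-98 mm with an 11 mm high rolled edge outside; they are free from x = -95 to +75 mm, where the bar's hinge ears stand (23 mm high). 1 mm too low already means 40 N through the rake
- rake: pin rake, 186 mm wide (y), 0.2 to 0.33 kg, standing upright on two stiffly sprung skid feet (34 mm long in x, 8 mm wide, at y = +-89 mm). Origin: centre, level with the soles; z up, y along the pins; front and back alike. Eight bullet-nosed pins, 9 mm thick (4 mm at the tip), at y = +-11, +-33, +-55, +-77 mm as the tray's crests, tips 2 mm above the soles; crossbar z = 24 to 36 mm
- rake_grip (a point): grip point of the rake, 64 mm above its soles, in its black upright board handle: 16 mm thick (rake x), 60 mm wide (y), from 36 to 87 mm above the soles; grasp it from above across its thickness. With soles on the tray's ledges and rake x along tray x, the pins stand 2 mm over the crests and rods pass between them; the two feet together give 1 mm under 40 N
- rod_0: white slippery stirring rod, 8 mm thick, 120 mm long, about 30 g; origin mid-axis, x along it. Starts 13 to 16 degrees askew, either way, across the crests (tray z = 13.5 mm), its middle within 5 mm of tray x = 0, over the groove at y = -66, -22, 22 or 66 mm (one rod each, any order). Down in a groove its axis is at tray z = 7.3 mm
- rod_1: white slippery stirring rod, 8 mm thick, 120 mm long, about 30 g; origin mid-axis, x along it. Starts 13 to 16 degrees askew, either way, across the crests (tray z = 13.5 mm), its middle within 5 mm of tray x = 0, over the groove at y = -66, -22, 22 or 66 mm (one rod each, any order). Down in a groove its axis is at tray z = 7.3 mm
- rod_2: white slippery stirring rod, 8 mm thick, 120 mm long, about 30 g; origin mid-axis, x along it. Starts 13 to 16 degrees askew, either way, across the crests (tray z = 13.5 mm), its middle within 5 mm of tray x = 0, over the groove at y = -66, -22, 22 or 66 mm (one rod each, any order). Down in a groove its axis is at tray z = 7.3 mm
- rod_3: white slippery stirring rod, 8 mm thick, 120 mm long, about 30 g; origin mid-axis, x along it. Starts 13 to 16 degrees askew, either way, across the crests (tray z = 13.5 mm), its middle within 5 mm of tray x = 0, over the groove at y = -66, -22, 22 or 66 mm (one rod each, any order). Down in a groove its axis is at tray z = 7.3 mm
- hold_bar (a joint): hinge of the hold-down bar, rad: 0 fully down, level over the rods (1 mm above rods lying in the grooves; a rod lying higher blocks it); starts at 1.75 to 2.05, leaning back past upright away from the tray. Stiff: stays where it is left, about 1 N at the bar swings it
- bar_hinge (a point): midpoint of the bar's hinge axis (along tray y), at tray x = 83 mm, z = 15.5 mm. The bar is a U of 5 mm dark wire: arms at y = +-77 mm, crossbar 45 mm from the axis
- bar_tab (a point): centre of the upper face (as closed) of the thumb tab in the middle of the hold-down bar, 53 mm from the hinge axis; the tab is 40 mm wide (y), 3 mm thick, from 45 to 61 mm from the axis. Closed, it lies at tray x = 30 mm, z = 17 mm
- petri_dish: petri dish, 90 mm across, 16 mm high, on the worktop between rake and tray; leave it
- sample_cup: sample cup with a lid, 58 mm across, 68 mm high, beyond the rake; leave it

How it is judged:
By the outcome, as a careful person would: the job done as asked, in the order asked, and still so for the second after the job is handed in, with the robot touching nothing.
It also fails if it takes over 72 s, if anything falls off the work surface, if the arm or the gripper's body presses on something with over 40 N, if the wrist force passes 120 N, or if a joint passes its speed limit or range.

## Robot

A 7-joint arm with a two-finger parallel gripper is mounted at the origin on a cart in front of the work surface, level with it; the furniture and walls round the work are solid. World frame = base frame: x ahead of the robot, y to its left, z up, the work surface at z = 0. Lengths are in m, angles in rad, forces in N, time in s.
With the tool pointing down it reaches from about 0.4 to 0.85 m from the base axis. Payload 10.4 kg.
Tool frame: the origin (TCP) lies on the centre line of the jaws, within the pads' length; the fingertips stand 11 mm ahead of it and the grasp point (between the pads) lies 8 mm behind it (tip_reach is the distance from the TCP to the fingertips, in m); z points along the fingers, y is the line along which they close (so a half turn about z gives the same grasp; the last joint's range is limited). The gripper opens to 85 mm and grips with 20 to 120 N. Pads are 22 mm wide; open, the fingers measure 114 mm over their backs; the gripper's body (76 mm by 85 mm) begins 54 mm behind the grasp point. The pads swing forward as they close: fully open they stand 13 mm farther back than shut.
Start: joints at [1.235, 0.332, -0.065, 1.46, 0.022, 1.35, -0.088], TCP at [0.192, -0.595, 0.222] pointing down, gripper open.
Joint ranges: [-2.6, 2.6], [-0.5, 2.12], [-1.47, 1.34], [0.16, 2.42], [-1.27, 4.41], [0.06, 2.06], [-2.6, 2.6]. Speed limits (rad/s): [2.22, 2.22, 2.79, 2.79, 3.14, 3.14, 3.14].

## Interface

Orientations are given as a unit quaternion [x, y, z, w].
In Python, from workcell import get_obs, camera, hand_in, tip_reach gives the robot as it stands. The module is installed in compiled form; this text tells all that it offers.
- The arm moves only by the tool move_arm, never from a script. Its argument "plan" is a list of rows, each an object with "delta_pos": the shift along the tool's x, y, z in a scale on which 1.0 is 100 cm, a list of three; "turn": the turn, a rotation vector about the tool's x, y, z in a scale on which 1.0 is pi rad, a list of three; "fingers": the closure, from 0 (fully open) to 1 (shut). A call has 1 to 12 rows; each row is the pose to reach, as a shift and turn from the pose commanded when the call began, along the tool's axes at that moment; what a row does not reach only later rows make up. A row lasts 1/8 s, in which the tool goes at most 62.5 mm and 10.7 degrees, less where a joint would pass 70% of its speed; a pose out of reach is approached as far as the arm can. No shift or turn number may pass 1 either way. A call with a gripper value outside its range is refused whole. The fingers move at their own pace and stop on an object; "force" is the grip in N (left out, the last holds). Time passes only in rows, so rows that repeat a pose let the fingers close. It gives the time, the measured TCP pose, the force, the opening and the grip force at its end, in the units of the state.
- get_obs(): the state, without advancing time (a new reading comes with each control period).
- camera(name): name is "scene" or "top" or "wrist"; returns a dict with "color" (400x640x3 uint8, red, green, blue), "range_z" (400x640 float32, m along the optical axis (not along the pixel's ray), 0 where there is no reading), "fx", "fy", "cx", "cy" (pixels), "R" (3x3) and "t" (3): a world point X has camera coordinates R X + t; the wrist camera has in their place "tool_from_camera" (4x4, takes a point from camera to tool coordinates, whose origin is the TCP and whose axes are the flange's). Camera axes: x right, y down, z forward; pixel columns grow to the right and rows downward; lengths in m; the calibration is good to about 2 mm. The wrist camera is an equidistant fisheye: a pixel r from the principal point sees the ray r / f radians off the axis. A picture is of the moment at which its call begins: read the wrist's pose just before it.
- hand_in(): hands the job in; it is judged then, once.
The state is a dict: "clock": time; "joint_pos": joint angles; "joint_velocities": joint speeds; "tau": joint torques, N m; "position": TCP position; "ee_rot": TCP orientation; "ft_force": force on the tool from outside, world axes, zero at the start; "torque": the same for the moment, N m; "grip_width": opening from 0.0 (shut) to 1.0 (fully open); "grasp_force": force on a finger pad.
Only numpy, scipy, OpenCV 4.12 (cv2) and the standard library are available. Lean on these libraries where they do the work, as an engineer would, in place of code of your own. Each camera call takes 0.05 s, during which the arm holds its last target. There are 200 camera calls.

## Working session

There is one attempt and no reset: what is moved stays moved. The work goes in short steps, Python scripts to look and compute and a tool call to move; the robot and the scene stay as the last step left them, time stands still between calls to the robot, and variables do not carry over. Pictures are saved under pics/ and viewed, at most 10 in all, crops included, and the job is handed in when it is done.

Besides the shell and the picture viewer there is one more tool, called after "Emit:" by a JSON object that holds its "method" and its "body". move_arm: Moves the arm, as the interface text tells. Its arguments: {"type":"object","properties":{"plan":{"type":"array","items":{"type":"object","properties":{"delta_pos":{"type":"array","items":{"type":"number"}},"turn":{"type":"array","items":{"type":"number"}},"fingers":{"type":"number"}}}},"force":{"type":"number"}},"required":["plan"]}

```bash
mkdir -p pics; cat > h.py <<'E'
import numpy as np, cv2
from scipy.spatial.transform import Rotation as Ro
from workcell import get_obs, camera, hand_in, tip_reach
np.set_printoptions(precision=4,suppress=True)
def cloud(c):
    z=c["range_z"];v,u=np.mgrid[:z.shape[0],:z.shape[1]]
    P=np.stack([(u-c["cx"])/c["fx"]*z,(v-c["cy"])/c["fy"]*z,z],-1)
    W=(P-c["t"])@c["R"]   # R^T (P-t)
    W[z==0]=np.nan
    return W
def save(c,n): cv2.imwrite("pics/%s.png"%n,c["color"][:,:,::-1])
E
python3 - <<'E'
from h import *
o=get_obs();print(o,tip_reach)
for n in("top","scene"):
    c=camera(n);save(c,n);np.savez("%s.npz"%n,**c);print(n,c["fx"],c["cx"],c["cy"],-c["R"].T@c["t"],c["R"])
    W=cloud(c);print(np.nanmin(W.reshape(-1,3),0),np.nanmax(W.reshape(-1,3),0))
E
```

```text
{'clock': 0.0, 'joint_pos': array([ 1.2354,  0.3329, -0.0647,  1.4609,  0.0216,  1.3499, -0.0885]), 'joint_velocities': array([ 0.0001, -0.0018, -0.0018, -0.0008, -0.0006, -0.0013, -0.0011]), 'tau': array([ -0.0004, -62.5456,   0.0493, -39.1604,   0.0163,   0.0099,
         0.    ]), 'position': array([ 0.1922, -0.5943,  0.221 ]), 'ee_rot': array([ 0.9878,  0.1558, -0.0002, -0.0007]), 'ft_force': array([ 0.1964,  0.4697, -0.1659]), 'torque': array([ 0.0358,  0.0644, -0.0264]), 'grasp_force': 0.0, 'grip_width': 1.0027684028790596} 0.011
top 512.8782140800106 318.35236895213484 195.57272373249424 [0.3393 0.0922 1.1929] [[-0.0078 -0.9999  0.0117]
 [-0.9828  0.0055 -0.1848]
 [ 0.1848 -0.0129 -0.9827]]
[-0.0812 -1.2188 -0.9257] [0.8884 0.5432 0.5218]
scene 442.1834312244846 318.08952255891955 196.14321117123168 [ 0.5107 -0.547   0.7314] [[ 0.9949 -0.101   0.004 ]
 [-0.0685 -0.7032 -0.7077]
 [ 0.0743  0.7038 -0.7065]]
[-0.5644 -0.3981 -0.9147] [0.884  0.5486 0.5568]
```

View pics/top.png

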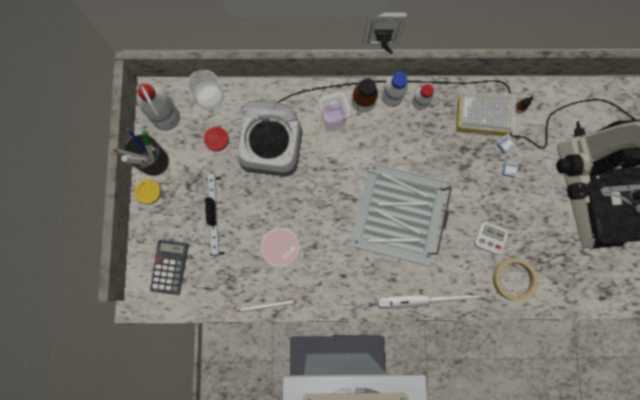

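View pics/scene.png

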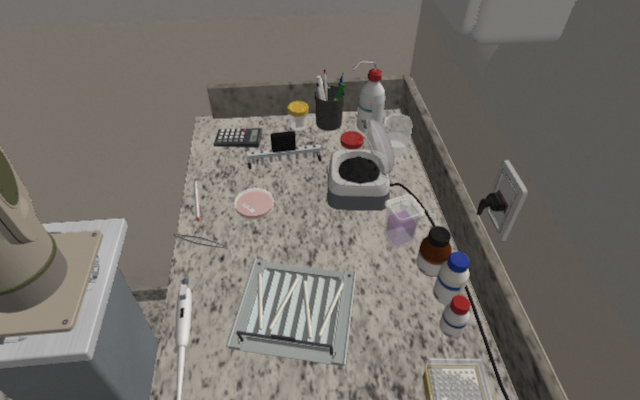

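The top view shows the tray around (400,213) with the hinge side on the right (445,215), the rake at (212,213) with its dark handle, the dish at (280,247) and the cup at (148,192). The scene view shows the bar leaning towards the camera at (285,343).

```bash
cat > m.py <<'E'
from h import *
def load(n): return dict(np.load(n+".npz"))
def ortho(c,x0,x1,y0,y1,z,s=0.0005):
    # rows: x descending, cols: y descending
    xs=np.arange(x1,x0,-s);ys=np.arange(y1,y0,-s)
    X,Y=np.meshgrid(xs,ys,indexing="ij")
    zz=z(X,Y) if callable(z) else np.full_like(X,z)
    P=np.stack([X,Y,zz],-1)@c["R"].T+c["t"]
    u=P[...,0]/P[...,2]*c["fx"]+c["cx"];v=P[...,1]/P[...,2]*c["fy"]+c["cy"]
    return cv2.remap(c["color"],u.astype(np.float32),v.astype(np.float32),cv2.INTER_CUBIC)
E
python3 - <<'E'
from m import *
for n in("top","scene"):
    c=load(n);W=cloud(c)
    x,y,z=W[...,0],W[...,1],W[...,2]
    m=(x>.2)&(x<.6)&(y>-.25)&(y<.5)&(z<0.002)&(z>-.012);print(n,"table z",np.nanmedian(z[m]),np.nanstd(z[m]))
    A=np.c_[x[m],y[m],np.ones(m.sum())];print(np.linalg.lstsq(A,z[m],rcond=None)[0])
    H=np.nan_to_num(np.clip(z*2500+80,0,255)).astype(np.uint8)
    # handle of rake: black
    col=c["color"].astype(int).sum(2)
    hm=(x>.15)&(x<.5)&(y>.22)&(y<.42)&(z>.07)&(z<.1)
    p=W[hm];print("rake top",len(p),p.mean(0),p.min(0),p.max(0),np.percentile(p[:,2],[5,50,95]))
    if len(p)>10:
        print(cv2.minAreaRect(p[:,:2].astype(np.float32)*1000))
    hm=(x>.15)&(x<.5)&(y>.22)&(y<.42)&(z>.025)&(z<.045)
    p=W[hm];print("crossbar",len(p),p.mean(0)); print(cv2.minAreaRect(p[:,:2].astype(np.float32)*1000)) if len(p)>10 else 0
    a=ortho(c,.15,.45,-.2,.1,.017);b=ortho(c,.15,.45,.15,.45,.036) if n=="top" else ortho(c,.15,.45,.15,.45,.087)
    cv2.imwrite("pics/o_%s.png"%n,np.hstack([b,a])[:,:,::-1]) 
t=[cv2.imread("pics/o_%s.png"%n)for n in("top","scene")]
cv2.imwrite("pics/o4.png",cv2.resize(np.vstack([t[0][:, 600:],t[1][:,600:]]).reshape(2,600,600,3).transpose(1,0,2,3).reshape(600,1200,3),(800,400),interpolation=cv2.INTER_AREA))
E
```

```text
top table z -0.0009256355006292047 0.0018691459989244185
[ 0.001   0.0003 -0.0016]
rake top 51 [0.4933 0.315  0.0838] [0.4876 0.3082 0.0709] [0.4997 0.3225 0.0905] [0.074  0.0849 0.0889]
((493.6302185058594, 315.37139892578125), (11.643683433532715, 14.624439239501953), 2.3423244953155518)
crossbar 229 [0.4578 0.3126 0.0351]
((461.71142578125, 313.6249694824219), (73.47911071777344, 16.874042510986328), 3.5932929515838623)
scene table z -0.00124562798789795 0.0012969272515405608
[-0.0001 -0.0009 -0.0012]
rake top 50 [0.4931 0.3114 0.0809] [0.4861 0.3048 0.07  ] [0.4994 0.3228 0.0869] [0.0722 0.0818 0.0863]
((492.7041931152344, 313.9357604980469), (18.039081573486328, 12.916760444641113), 87.43926239013672)
crossbar 210 [0.4609 0.3093 0.033 ]
((461.2590637207031, 312.1339111328125), (75.16799926757812, 19.608928680419922), 0.8985803127288818)Traceback (most recent call last):
  File "<stdin>", line 19, in <module>
ValueError: cannot reshape array of size 2170812 into shape (2,600,600,3)
```

```bash
python3 - <<'E'
from m import *
tiles=[]
for n in("top","scene"):
    c=load(n);W=cloud(c)
    x,y,z=W[...,0],W[...,1],W[...,2]
    print(n,"tray px",W[213,400] if n=="top" else W[310,290], "rake", W[213,211] if n=="top" else W[143,284])
    for nm,lo,hi in(("top",.07,.1),("bar",.022,.045)):
        hm=(x>.38)&(x<.62)&(y>.26)&(y<.36)&(z>lo)&(z<hi)
        p=W[hm];print(nm,len(p),p.mean(0),cv2.minAreaRect(p[:,:2].astype(np.float32)*1000))
    m=(x>.3)&(x<.6)&(y>-.25)&(y<.08)&(z>.006)&(z<.03)
    k,lab,st,ce=cv2.connectedComponentsWithStats(m.astype(np.uint8));i=1+np.argmax(st[1:,4]);p=W[lab==i]
    print("tray",len(p),p.mean(0),cv2.minAreaRect(p[:,:2].astype(np.float32)*1000))
    tiles.append(ortho(c,.33,.61,-.2,.08,.017,.0007)[:400,:400])
    tiles.append(ortho(c,.36,.64,.17,.45,.087 ,.0007)[:400,:400])
cv2.imwrite("pics/o1.png",np.hstack([tiles[0],tiles[2]])[:,:,::-1])
cv2.imwrite("pics/o2.png",np.hstack([tiles[1],tiles[3]])[:,:,::-1])
E
```

```text
top tray px [ 0.5198 -0.1145  0.0062] rake [0.5099 0.3114 0.0874]
top 228 [0.5166 0.3164 0.0844] ((517.22412109375, 317.72802734375), (58.9132194519043, 16.76637840270996), 3.654165267944336)
bar 445 [0.5138 0.3162 0.0351] ((517.3995361328125, 317.6781921386719), (185.13360595703125, 17.027572631835938), 4.008620262145996)
tray 5461 [ 0.5066 -0.1159  0.0125] ((519.6904907226562, -111.8239974975586), (190.3824920654297, 206.86166381835938), 75.61653900146484)
scene tray px [ 0.5054 -0.1191  0.0125] rake [0.5169 0.3083 0.0633]
top 208 [0.5155 0.3129 0.0807] ((515.6632690429688, 316.2091064453125), (59.41210174560547, 20.576047897338867), 3.1506056785583496)
bar 517 [0.5136 0.3127 0.0327] ((515.508544921875, 317.1949768066406), (184.86871337890625, 21.83917999267578), 3.964526653289795)
tray 7921 [ 0.5071 -0.1227  0.012 ] ((515.7943725585938, -112.50248718261719), (191.97915649414062, 206.40916442871094), 75.2745361328125)
```

View pics/o1.png

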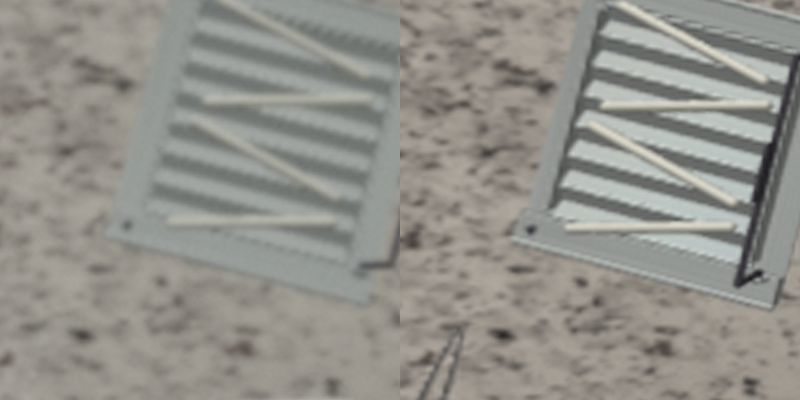

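View pics/o2.png

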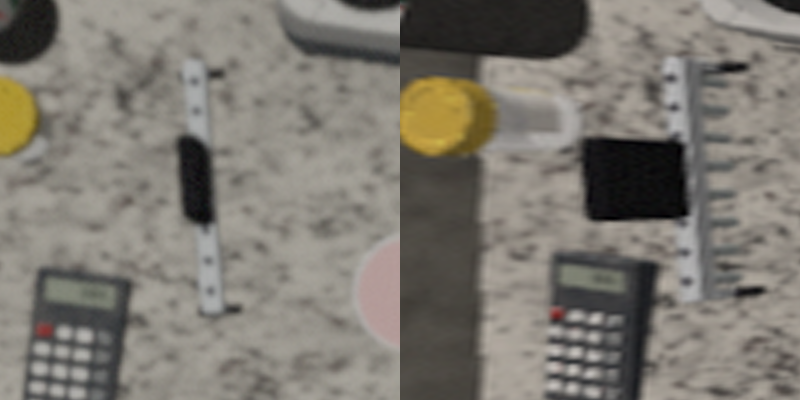

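The rod layout, tray and rake yaw show clearly in both orthophotos. The rake is square to world x by about 4°, and the tray yaw is about -104.5°. I'll plan the approach.

```bash
cat > p.py <<'E'
from h import *
def R_down(yaw,slope=0.0,tyaw=None):
    """tool x at angle yaw (deg), z down"""
    a=np.radians(yaw);return np.array([[np.cos(a),np.sin(a),0],[np.sin(a),-np.cos(a),0],[0,0,-1.]])
def rows(wps,o=None):
    """wps: list of (pos, R). prints rows in tool axes relative to now"""
    o=o or get_obs();R0=Ro.from_quat(o["ee_rot"]).as_matrix();p0=o["position"]
    for p,R in wps:
        print(np.round(R0.T@(np.array(p)-p0),4).tolist(),np.round(Ro.from_matrix(R0.T@R).as_rotvec(),4).tolist())
E
python3 - <<'E'
from p import *
o=get_obs();p=o["position"];R0=Ro.from_quat(o["ee_rot"]).as_matrix()
w=[[.25,-.49,.25],[.36,-.33,.25],[.46,-.15,.24],[.5,.05,.22],[.5165,.316,.17]]
rows([(q,R_down(18-14*(i/4))) for i,q in enumerate(w)])
W=cloud(dict(np.load("top.npz")));z=W[...,2]
m=(z>.15)&(W[...,0]>.1);print("tall",[(round(a,2),round(b,2)) for a,b in W[m][::200,:2]])
E
```

```text
[0.0871, -0.0816, -0.0288] [-0.0012, 0.0, -0.0013]
[0.241, -0.1999, -0.0287] [-0.0012, 0.0001, 0.0598]
[0.3915, -0.3404, -0.0185] [-0.0012, 0.0001, 0.1208]
[0.4911, -0.5184, 0.0017] [-0.0012, 0.0001, 0.1819]
[0.5887, -0.7663, 0.052] [-0.0012, 0.0002, 0.243]
tall [(np.float64(0.76), np.float64(0.54)), (np.float64(0.88), np.float64(0.3)), (np.float64(0.88), np.float64(-0.08)), (np.float64(0.88), np.float64(-0.46)), (np.float64(0.88), np.float64(0.37)), (np.float64(0.75), np.float64(0.02)), (np.float64(0.89), np.float64(-0.39)), (np.float64(0.88), np.float64(0.45)), (np.float64(0.75), np.float64(0.07)), (np.float64(0.88), np.float64(-0.32)), (np.float64(0.88), np.float64(0.52)), (np.float64(0.75), np.float64(0.13)), (np.float64(0.88), np.float64(-0.25)), (np.float64(0.83), np.float64(0.54)), (np.float64(0.75), np.float64(0.18)), (np.float64(0.88), np.float64(-0.18)), (np.float64(0.76), np.float64(0.54)), (np.float64(0.89), np.float64(0.28)), (np.float64(0.88), np.float64(-0.11)), (np.float64(0.88), np.float64(-0.5)), (np.float64(0.88), np.float64(0.35)), (np.float64(0.75), np.float64(-0
[... 10929 characters left out ...]
 np.float64(0.54)), (np.float64(0.23), np.float64(0.54)), (np.float64(0.25), np.float64(0.54)), (np.float64(0.23), np.float64(0.54)), (np.float64(0.21), np.float64(0.54)), (np.float64(0.23), np.float64(0.54)), (np.float64(0.21), np.float64(0.54)), (np.float64(0.22), np.float64(0.54)), (np.float64(0.2), np.float64(0.54)), (np.float64(0.22), np.float64(0.54)), (np.float64(0.2), np.float64(0.54)), (np.float64(0.21), np.float64(0.54)), (np.float64(0.19), np.float64(0.54)), (np.float64(0.21), np.float64(0.54)), (np.float64(0.18), np.float64(0.54)), (np.float64(0.2), np.float64(0.54)), (np.float64(0.17), np.float64(0.54)), (np.float64(0.19), np.float64(0.54)), (np.float64(0.16), np.float64(0.54))]
```

The rows are not in the units I measure in: turns go in shares of pi rad. I convert before sending: 0.18 rad / 3.1416 = 0.0573.

Emit:
{"method": "move_arm", "body": {"plan": [{"delta_pos": [0.087,-0.082,-0.029],"turn": [0,0,0],"fingers": 0},{"delta_pos": [0.087,-0.082,-0.029],"turn": [0,0,0],"fingers": 0},{"delta_pos": [0.241,-0.2,-0.029],"turn": [0,0,0.0191],"fingers": 0},{"delta_pos": [0.241,-0.2,-0.029],"turn": [0,0,0.0191],"fingers": 0},{"delta_pos": [0.241,-0.2,-0.029],"turn": [0,0,0.0191],"fingers": 0},{"delta_pos": [0.3915,-0.34,-0.019],"turn": [0,0,0.0382],"fingers": 0},{"delta_pos": [0.3915,-0.34,-0.019],"turn": [0,0,0.0382],"fingers": 0},{"delta_pos": [0.3915,-0.34,-0.019],"turn": [0,0,0.0382],"fingers": 0},{"delta_pos": [0.3915,-0.34,-0.019],"turn": [0,0,0.0382],"fingers": 0},{"delta_pos": [0.491,-0.518,0.002],"turn": [0,0,0.0573],"fingers": 0},{"delta_pos": [0.491,-0.518,0.002],"turn": [0,0,0.0573],"fingers": 0},{"delta_pos": [0.491,-0.518,0.002],"turn": [0,0,0.0573],"fingers": 0}]}}

```text
clock: 1.6
position: [0.4967, 0.0339, 0.2213]
ee_rot: [0.998, 0.066, 0.0, 0.0]
ft_force: [1.1, -0.5, -0.6]
grip_width: 1.001
grasp_force: 0.0
```

```bash
python3 - <<'E'
from p import *
o=get_obs();print(o["clock"],o["position"],o["joint_pos"],o["ft_force"])
rows([([.5165,.3165,.17],R_down(3.9)),([.5165,.3165,.055],R_down(3.9))])
E
```

```text
1.6 [0.4967 0.0339 0.2213] [ 0.4888  0.1008 -0.6824  1.7596  0.0662  1.3042 -1.6473] [ 1.0824 -0.5242 -0.5586]
[0.0569, -0.2775, 0.0512] [0.0004, -0.0001, 0.0641]
[0.0569, -0.2776, 0.1662] [0.0004, -0.0001, 0.0641]
```

Scaled: 0.064 rad / 3.1416 = 0.0204.

Emit:
{"method": "move_arm", "body": {"plan": [{"delta_pos": [0.055,-0.262,0.051],"turn": [0,0,0.0204],"fingers": 0},{"delta_pos": [0.055,-0.262,0.051],"turn": [0,0,0.0204],"fingers": 0},{"delta_pos": [0.055,-0.262,0.051],"turn": [0,0,0.0204],"fingers": 0},{"delta_pos": [0.055,-0.262,0.051],"turn": [0,0,0.0204],"fingers": 0},{"delta_pos": [0.055,-0.262,0.051],"turn": [0,0,0.0204],"fingers": 0},{"delta_pos": [0.055,-0.262,0.051],"turn": [0,0,0.0204],"fingers": 0},{"delta_pos": [0.055,-0.262,0.051],"turn": [0,0,0.0204],"fingers": 0}]}}

```text
clock: 2.48
position: [0.5168, 0.298, 0.1704]
ee_rot: [0.999, 0.034, -0.0, 0.0]
ft_force: [-0.1, -0.7, 0.7]
grip_width: 0.996
grasp_force: 0.0
```

```bash
python3 - <<'E'
from p import *
o=get_obs();print(o["clock"],o["position"],o["joint_pos"],o["ft_force"],np.abs(o["joint_velocities"]).max())
rows([([.5165,.3165,.12],R_down(3.9)),([.5165,.3165,.055],R_down(3.9))])
c=camera("wrist");save(c,"w1");T=c["tool_from_camera"];print(T,c["fx"],c["cx"],c["cy"])
# fisheye cloud: range_z along optical axis
z=c["range_z"];v,u=np.mgrid[:400,:640];a=(u-c["cx"])/c["fx"];b=(v-c["cy"])/c["fy"];r=np.hypot(a,b)+1e-9
k=np.tan(np.minimum(r,1.5))/r;P=np.stack([a*k*z,b*k*z,z,np.ones_like(z)],-1)@T.T
R=Ro.from_quat(o["ee_rot"]).as_matrix();W=P[...,:3]@R.T+o["position"];W[z==0]=np.nan
x,y,zz=W[...,0],W[...,1],W[...,2]
for lo,hi in((.078,.095),(.025,.045)):
    m=(x>.38)&(x<.65)&(y>.27)&(y<.37)&(zz>lo)&(zz<hi);p=W[m]
    if len(p)>9:print(len(p),np.median(p,0),cv2.minAreaRect(p[:,:2].astype(np.float32)*1000))
E
```

```text
2.475 [0.5168 0.298  0.1704] [ 0.0277  0.4138 -0.7983  1.5745  0.3056  1.2836 -2.3189] [-0.0988 -0.657   0.7381] 0.017093078139363407
[0.0009, -0.0186, 0.0504] [0.0009, 0.0002, -0.0003]
[0.0009, -0.0186, 0.1154] [0.0009, 0.0002, -0.0003]
[[-0.0009 -0.9651 -0.2618  0.0661]
 [ 1.     -0.0012  0.0011  0.001 ]
 [-0.0014 -0.2618  0.9651 -0.1516]
 [ 0.      0.      0.      1.    ]] 309.70691628693146 322.3670105978902 198.53710332246945
1462 [0.517  0.3169 0.086 ] ((514.6182861328125, 317.6230773925781), (59.19841766357422, 17.2667179107666), 3.3431663513183594)
1940 [0.5552 0.3175 0.0353] ((513.6759033203125, 317.11212158203125), (186.25489807128906, 17.15914535522461), 4.221837520599365)
```

View pics/w1.png

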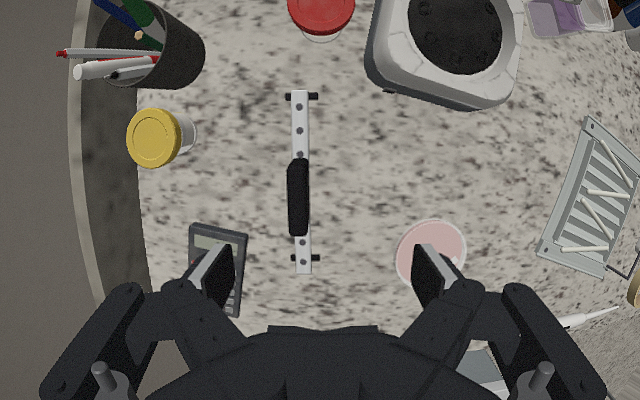

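The wrist view shows the rake between the open fingers at (300,180), with the handle at (298,197), the dish at (430,250) and the cup at (155,137), both clear. The three cameras agree within 2 mm.

Emit:
{"method": "move_arm", "body": {"plan": [{"delta_pos": [-0.001,-0.0192,0.05],"turn": [0,0,0],"fingers": 0},{"delta_pos": [-0.001,-0.0192,0.1],"turn": [0,0,0],"fingers": 0},{"delta_pos": [-0.001,-0.0192,0.1145],"turn": [0,0,0],"fingers": 0},{"delta_pos": [-0.001,-0.0192,0.1145],"turn": [0,0,0],"fingers": 0},{"delta_pos": [-0.001,-0.0192,0.1145],"turn": [0,0,0],"fingers": 0.9},{"delta_pos": [-0.001,-0.0192,0.1145],"turn": [0,0,0],"fingers": 1},{"delta_pos": [-0.001,-0.0192,0.1145],"turn": [0,0,0],"fingers": 1},{"delta_pos": [-0.001,-0.0192,0.1145],"turn": [0,0,0],"fingers": 1},{"delta_pos": [-0.001,-0.0192,0.1145],"turn": [0,0,0],"fingers": 1},{"delta_pos": [-0.001,-0.0192,0.1145],"turn": [0,0,0],"fingers": 1}], "force": 60}}

```text
clock: 3.78
position: [0.5145, 0.3184, 0.0566]
ee_rot: [0.999, 0.034, 0.0, 0.0]
ft_force: [-1.0, -2.0, 5.4]
grip_width: 0.169
grasp_force: 62.7
```

Scaled: 0.321 rad / 3.1416 = 0.1022.

Emit:
{"method": "move_arm", "body": {"plan": [{"delta_pos": [0,0,-0.03],"turn": [0,0,0],"fingers": 1},{"delta_pos": [0,0,-0.08],"turn": [0,0,0],"fingers": 1},{"delta_pos": [0,0.03,-0.12],"turn": [0,0,0.0127],"fingers": 1},{"delta_pos": [-0.006,0.085,-0.133],"turn": [0,0,0.0255],"fingers": 1},{"delta_pos": [-0.01,0.14,-0.133],"turn": [0,0,0.0382],"fingers": 1},{"delta_pos": [-0.013,0.195,-0.133],"turn": [0,0,0.0509],"fingers": 1},{"delta_pos": [-0.016,0.25,-0.133],"turn": [0,0,0.0637],"fingers": 1},{"delta_pos": [-0.019,0.305,-0.133],"turn": [0,0,0.0764],"fingers": 1},{"delta_pos": [-0.023,0.36,-0.133],"turn": [0,0,0.0891],"fingers": 1},{"delta_pos": [-0.026,0.405,-0.133],"turn": [0,0,0.0987],"fingers": 1},{"delta_pos": [-0.027,0.4295,-0.133],"turn": [0,0,0.1022],"fingers": 1},{"delta_pos": [-0.027,0.4295,-0.133],"turn": [0,0,0.1022],"fingers": 1}]}}

```text
clock: 5.28
position: [0.5165, -0.1135, 0.1886]
ee_rot: [0.992, -0.127, -0.0, -0.0]
ft_force: [0.3, 0.8, -2.4]
grip_width: 0.172
grasp_force: 61.7
```

```bash
cat > w.py <<'E'
from p import *
def wcloud(c,o):
    T=c["tool_from_camera"];z=c["range_z"];v,u=np.mgrid[:400,:640]
    a=(u-c["cx"])/c["fx"];b=(v-c["cy"])/c["fy"];r=np.hypot(a,b)+1e-9
    k=np.tan(np.minimum(r,1.5))/r;P=np.stack([a*k*z,b*k*z,z,np.ones_like(z)],-1)@T.T
    R=Ro.from_quat(o["ee_rot"]).as_matrix();W=P[...,:3]@R.T+o["position"];W[z==0]=np.nan
    return W
def wproj(c,o,X):
    R=Ro.from_quat(o["ee_rot"]).as_matrix();T=np.linalg.inv(c["tool_from_camera"])
    P=((X-o["position"])@R)@T[:3,:3].T+T[:3,3];rr=np.hypot(P[...,0],P[...,1]);th=np.arctan2(rr,P[...,2])
    return c["cx"]+c["fx"]*th*P[...,0]/rr,c["cy"]+c["fy"]*th*P[...,1]/rr
E
python3 - <<'E'
from w import *
o=get_obs();print(o["clock"],o["position"],o["ee_rot"],o["ft_force"],np.abs(o["joint_velocities"]).max())
c=camera("wrist");save(c,"w2");np.savez("w2.npz",p=o["position"],q=o["ee_rot"],**c)
W=wcloud(c,o);x,y,z=W[...,0],W[...,1],W[...,2]
m=(x>.3)&(x<.68)&(y>-.25)&(y<.05)&(z<.003)&(z>-.01);print("table",np.nanmedian(z[m]))
m=(x>.35)&(x<.68)&(y>-.27)&(y<.05)&(z>.006)&(z<.03)
k,lab,st,ce=cv2.connectedComponentsWithStats(m.astype(np.uint8));i=1+np.argmax(st[1:,4]);p=W[lab==i]
print("tray",len(p),cv2.minAreaRect(p[:,:2].astype(np.float32)*1000))
E
```

```text
5.275 [ 0.5165 -0.1135  0.1886] [ 0.9919 -0.1269 -0.0004 -0.    ] [ 0.3228  0.7646 -2.3817] 0.04776366203881694
table -0.00048176431078908455
tray 10981 ((501.3220520019531, -167.01852416992188), (80.8302230834961, 206.64048767089844), 75.15586853027344)
```

View pics/w2.png

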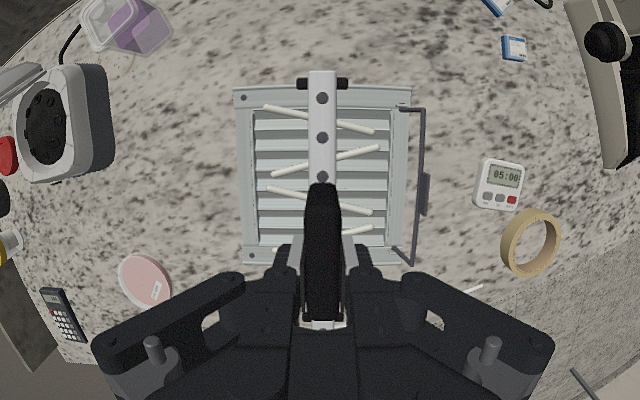

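The wrist view shows the rake over the tray with its crossbar at (322,110), the tray corners near (236,88), (410,88) and (243,262), and the bar leaning out on the right at (424,185). The tray is nearly square to the rake. Next I'll fit the tray outline, its plane and the rods in all three views.

```bash
cat > fit.py <<'E'
from w import *
from m import load
L=dict(np.load("w2.npz"));o=dict(position=L["p"],ee_rot=L["q"])
src={"wrist":(L,wcloud(L,o))}
for n in("top","scene"): c=load(n);src[n]=(c,cloud(c))
for n,(c,W) in src.items():
    x,y,z=W[...,0],W[...,1],W[...,2]
    near=(np.hypot(x-.517,y+.112)<.16)
    m=near&(z>.007)&(z<.03)
    k,lab,st,ce=cv2.connectedComponentsWithStats(m.astype(np.uint8))
    m=np.isin(lab,[i for i in range(1,k) if st[i,4]>60]);p=W[m]
    r=cv2.minAreaRect(p[:,:2].astype(np.float32)*1000);ang=r[2]
    C=np.array(r[0])/1000;a=np.radians(ang-180);ex=np.array([np.cos(a),np.sin(a)]);ey=np.array([-ex[1],ex[0]])
    print(n,"rect",r)
    t=np.stack([(W[...,:2]-C)@ex,(W[...,:2]-C)@ey],-1)
    led=m&(np.abs(t[...,1])>.082)&(np.abs(t[...,1])<.095)&(t[...,0]>-.085)&(t[...,0]<.06)&(z<.025)
    A=np.c_[t[led],np.ones(led.sum())];s=None;w=np.ones(len(A),bool)
    for _ in range(4):
        s=np.linalg.lstsq(A[w],z[led][w],rcond=None)[0];e=z[led]-A@s;w=abs(e)<2.0*e[w].std()
    print("  ledge plane slope_x %.4f slope_y %.4f z0 %.4f n=%d std %.4f"%(s[0],s[1],s[2],w.sum(),e[w].std()))
    for sg in(1,-1):
        q=led&(t[...,1]*sg>0);print("   side",sg,q.sum(),np.median(z[q]))
    tb=near&(np.abs(z)<.005)&((np.abs(t[...,0])>.105)|(np.abs(t[...,1])>.115));print("  table",np.median(z[tb]))
    # rods: bright creamy pixels
    col=c["color"].astype(int);b=col.min(2)
    print("  ")
E
python3 fit.py
```

```text
wrist rect ((515.5488891601562, -113.33956909179688), (191.89474487304688, 206.64048767089844), 75.15586853027344)
  ledge plane slope_x 0.0073 slope_y 0.0004 z0 0.0135 n=1419 std 0.0006
   side 1 1310 0.013457948995231325
   side -1 270 0.01312333692800327
  table -0.00047877069381335735
  
top rect ((519.8260498046875, -112.11801147460938), (190.38632202148438, 206.88551330566406), 75.47367095947266)
  ledge plane slope_x 0.0069 slope_y 0.0001 z0 0.0136 n=620 std 0.0019
   side 1 326 0.013703465794233819
   side -1 356 0.013504459002811553
  table -0.00048433297679426263
  
scene rect ((515.8263549804688, -112.44024658203125), (191.97837829589844, 206.4141387939453), 75.31359100341797)
  ledge plane slope_x 0.0083 slope_y -0.0011 z0 0.0130 n=832 std 0.0009
   side 1 493 0.01282406222153761
   side -1 455 0.013014479729733956
  table -0.0010668676685892484
```

```bash
cat > rk.py <<'E'
from w import *
L=dict(np.load("w2.npz"));o=dict(position=L["p"],ee_rot=L["q"])
W=wcloud(L,o);R=Ro.from_quat(o["ee_rot"]).as_matrix();Tl=(W-o["position"])@R
z=Tl[...,2]
m=(z>.013)&(z<.035)&(np.abs(Tl[...,1])<.014)&(Tl[...,0]>.035)&(Tl[...,0]<.12)
p=Tl[m];print(len(p),p.min(0),p.max(0),np.median(z[m]))
xs=np.arange(.036,.094,.006)
for a in xs:
    q=p[(p[:,0]>a)&(p[:,0]<a+.006)]
    if len(q)>5:print(round(a+.003,3),len(q),(np.percentile(q[:,1],2)+np.percentile(q[:,1],98))/2,np.ptp(q[:,1]),np.median(q[:,2]))
print(np.percentile(p[:,0],[97,99,99.8]))
# rods: bright in color and inside tray, above crest
ex=np.array([np.cos(np.radians(-104.7)),np.sin(np.radians(-104.7))]);ey=np.array([-ex[1],ex[0]]);C=np.array([.5155,-.1133])
def rods(c,W,C):
    t=np.stack([(W[...,:2]-C)@ex,(W[...,:2]-C)@ey],-1)
    col=c["color"].astype(int);mm=(np.abs(t[...,0])<.068)&(np.abs(t[...,1])<.085)&(W[...,2]<.05)
    warm=(col[...,0]-col[...,2]>8)&(col.min(2)>np.percentile(col.min(2)[mm],60))&mm
    k,lab,st,ce=cv2.connectedComponentsWithStats(warm.astype(np.uint8))
    for i in range(1,k):
        if st[i,4]>50:
            q=t[lab==i];cen=q.mean(0);u,s,v=np.linalg.svd(q-cen,full_matrices=False);v=v[0]*np.sign(v[0,0])
            l=(q-cen)@v;mid=cen+v*(l.min()+l.max())/2
            print("  rod",st[i,4],"mid",mid*1000,"len",np.ptp(l)*1000,"ang",np.degrees(np.arctan2(v[1],v[0])),"y at x=0",(cen[1]-cen[0]*v[1]/v[0])*1000)
print("wrist");rods(L,W,C)
from m import load
for n,C2 in(("top",np.array([.5198,-.1121])),("scene",np.array([.5158,-.1124]))):
    c=load(n);print(n);rods(c,cloud(c),C2)
E
python3 rk.py
```

```text
2893 [ 0.035  -0.0074  0.0171] [0.0923 0.0088 0.0249] 0.021294365877968506
0.039 292 0.0006141147378387461 0.015445082791155449 0.021386682982579522
0.045 296 0.000644220167640589 0.015333567971389222 0.0213342611002946
0.051 300 0.0006470481677136237 0.015264727511200848 0.021268199187062686
0.057 297 0.0007066973054036638 0.015761871579243806 0.021155940806933466
0.063 313 0.0009442114994633846 0.015728340884845485 0.02135530884465766
0.069 308 0.0012434213343306142 0.015052745500005366 0.021351458152725808
0.075 315 0.0009349203367793172 0.016193694890800893 0.02094653950307278
0.081 293 0.0009463849667430114 0.015606848729484321 0.02128496139979904
0.087 313 0.0009593629587183444 0.015545910483321426 0.021385986642173498
0.093 113 0.000768254827898291 0.015540857123047171 0.021513027170903545
[0.0905 0.0916 0.0922]
wrist
  rod 139 mid [-36.8082  74.9524] len 45.61790113939272 ang -13.234181074615416 y at x=0 66.29592577224417
  rod 120 mid [34.0398 58.4073] len 37.682424806634266 ang -13.50146572471352 y at x=0 66.58042210554756
  rod 167 mid [37.4963 32.6755] len 44.648368883041
[... 212 characters left out ...]
3 ang -13.752295038665192 y at x=0 -20.13947795830043
  rod 113 mid [ 36.989  -29.4418] len 35.25662387572822 ang -13.8598901294522 y at x=0 -20.315466290094975
  rod 126 mid [ 39.477  -54.1734] len 34.18003345684961 ang 14.332558766799288 y at x=0 -64.25988909441052
top
scene
  rod 112 mid [  1.4422 -64.7053] len 112.86523999921071 ang 14.961247827478244 y at x=0 -65.0906337742195
  rod 130 mid [ -2.7046 -19.8892] len 115.2138749321394 ang -13.75319674110422 y at x=0 -20.55118659758157
  rod 104 mid [ 3.409  23.5265] len 114.3941938747613 ang 14.992838529579453 y at x=0 22.6135073847375
  rod 120 mid [-3.1152 66.889 ] len 113.45598516017027 ang -13.029222131795756 y at x=0 66.16815932686089
```

```bash
cat >> rk.py <<'E'
print("--- ribs")
for n,c,Wc,C2 in(("wrist",L,W,C),("scene",load("scene"),None,np.array([.5158,-.1124])),("top",load("top"),None,np.array([.5198,-.1121]))):
    if Wc is None: Wc=cloud(c)
    t=np.stack([(Wc[...,:2]-C2)@ex,(Wc[...,:2]-C2)@ey],-1);zz=Wc[...,2]-.0075*t[...,0]
    for lo,hi in((-.066,-.03),(-.03,.03),(.03,.066),(-.066,.066)):
        m=(t[...,0]>lo)&(t[...,0]<hi)&(np.abs(t[...,1])<.077)&(zz<.0155)&(zz>.002)
        ph=2*np.pi*t[m][:,1]/.022;A=np.c_[np.cos(ph),np.sin(ph),np.ones(m.sum()),t[m][:,1]]
        s=np.linalg.lstsq(A,zz[m],rcond=None)[0]
        # valley at y=0 -> z ~ -cos(ph - d)
        print(n,lo,hi,m.sum(),"amp %.4f y-shift mm %.2f"%(np.hypot(s[0],s[1]),np.arctan2(-s[1],-s[0])*22/2/np.pi))
    # walls: x position from heights >12mm
    w=(np.abs(t[...,1])<.07)&(np.abs(np.abs(t[...,0])-.072)<.006)&(zz>.0165)&(zz<.024)
    for sg in(1,-1):
        q=t[w&(t[...,0]*sg>0)][:,0];print("  wall",sg,len(q),np.median(q) if len(q) else 0)
E
python3 rk.py | sed -n '/ribs/,$p'
```

```text
--- ribs
wrist -0.066 -0.03 3793 amp 0.0026 y-shift mm -0.33
wrist -0.03 0.03 2438 amp 0.0027 y-shift mm -0.33
wrist 0.03 0.066 3579 amp 0.0026 y-shift mm -0.33
wrist -0.066 0.066 9810 amp 0.0027 y-shift mm -0.33
  wall 1 358 0.07321935528121612
  wall -1 371 -0.07304199397492413
scene -0.066 -0.03 1071 amp 0.0027 y-shift mm 0.26
scene -0.03 0.03 1865 amp 0.0027 y-shift mm 0.28
scene 0.03 0.066 1201 amp 0.0027 y-shift mm 0.37
scene -0.066 0.066 4137 amp 0.0027 y-shift mm 0.31
  wall 1 109 0.0743802460179496
  wall -1 111 -0.07277996092730453
top -0.066 -0.03 844 amp 0.0024 y-shift mm -0.23
top -0.03 0.03 1257 amp 0.0023 y-shift mm -0.07
top 0.03 0.066 818 amp 0.0023 y-shift mm -0.17
top -0.066 0.066 2919 amp 0.0023 y-shift mm -0.14
  wall 1 75 0.07323610308862223
  wall -1 67 -0.07324617062244512
```

Scaled: -0.0075 rad / 3.1416 = -0.0024.

Emit:
{"method": "move_arm", "body": {"plan": [{"delta_pos": [-0.001,-0.0007,0.03],"turn": [-0.0024,0,0],"fingers": 1},{"delta_pos": [-0.001,-0.0007,0.075],"turn": [-0.0024,0,0],"fingers": 1},{"delta_pos": [-0.001,-0.0007,0.1],"turn": [-0.0024,0,0],"fingers": 1},{"delta_pos": [-0.001,-0.0007,0.108],"turn": [-0.0024,0,0],"fingers": 1},{"delta_pos": [-0.001,-0.0007,0.112],"turn": [-0.0024,0,0],"fingers": 1},{"delta_pos": [-0.001,-0.0007,0.115],"turn": [-0.0024,0,0],"fingers": 1},{"delta_pos": [-0.001,-0.0007,0.115],"turn": [-0.0024,0,0],"fingers": 1},{"delta_pos": [-0.001,-0.0007,0.115],"turn": [-0.0024,0,0],"fingers": 1}]}}

```text
clock: 6.32
position: [0.5164, -0.1113, 0.0746]
ee_rot: [0.992, -0.126, -0.0, 0.004]
ft_force: [-0.1, -0.3, -2.4]
grip_width: 0.169
grasp_force: 61.6
```

```bash
cat > f.py <<'E'
from w import *
F=[]
for i in range(4):
    o=get_obs();F.append(np.r_[o["ft_force"],o["torque"],o["position"]]);c=camera("wrist")
F=np.array(F);print(o["clock"]);print(F.mean(0),F.std(0)[:6]);print(o["ee_rot"])
E
python3 f.py; python3 - <<'E'
from w import *
c=camera("scene");save(c,"s3")
cv2.imwrite("pics/s3c.png",cv2.resize(c["color"][240:380,200:380,::-1],None,fx=4,fy=4,interpolation=cv2.INTER_CUBIC))
E
```

```text
6.475
[ 0.3246  0.1434 -2.4289  0.0297  0.0023  0.0009  0.5163 -0.1113  0.0745] [0.2983 0.3123 0.3836 0.0115 0.025  0.0339]
[ 0.992  -0.1259 -0.0002  0.0038]
```

View pics/s3c.png

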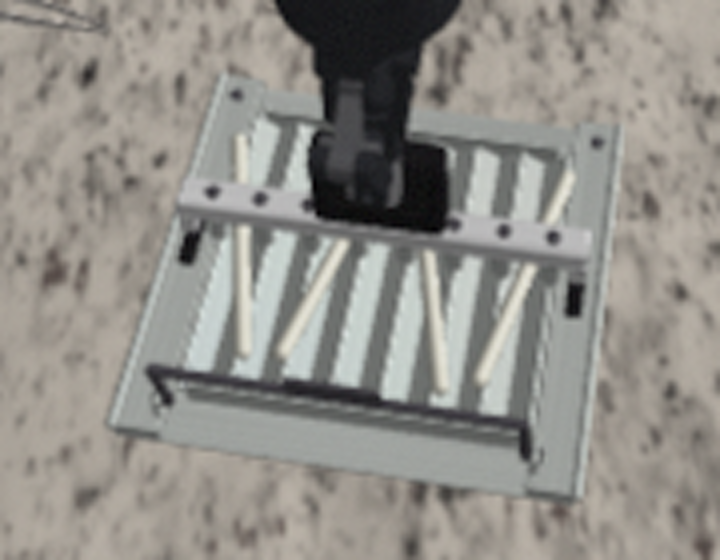

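The scene crop shows the feet over both ledges, at (190,245) and (573,300), and the pins between the rods with nothing touching. Next I'll lower to contact in small steps.

Emit:
{"method": "move_arm", "body": {"plan": [{"delta_pos": [0,0,0.0015],"turn": [0,0,0],"fingers": 1},{"delta_pos": [0,0,0.003],"turn": [0,0,0],"fingers": 1},{"delta_pos": [0,0,0.003],"turn": [0,0,0],"fingers": 1}]}}

```text
clock: 6.95
position: [0.5159, -0.1112, 0.0709]
ee_rot: [0.992, -0.126, -0.001, 0.004]
ft_force: [1.1, -0.1, -1.7]
grip_width: 0.173
grasp_force: 61.6
```

Emit:
{"method": "move_arm", "body": {"plan": [{"delta_pos": [0,0,0.0004],"turn": [0,0,0],"fingers": 1},{"delta_pos": [0,0,0.0004],"turn": [0,0,0],"fingers": 1}]}}

```text
clock: 7.2
position: [0.5161, -0.1112, 0.0707]
ee_rot: [0.992, -0.126, -0.0, 0.004]
ft_force: [0.3, 0.4, -2.4]
grip_width: 0.178
grasp_force: 61.7
```

Emit:
{"method": "move_arm", "body": {"plan": [{"delta_pos": [0,0,0.0003],"turn": [0,0,0],"fingers": 1},{"delta_pos": [0,0,0.0003],"turn": [0,0,0],"fingers": 1}]}}

```text
clock: 7.45
position: [0.5162, -0.1112, 0.0706]
ee_rot: [0.992, -0.126, -0.0, 0.004]
ft_force: [-0.2, 0.6, 0.5]
grip_width: 0.173
grasp_force: 62.0
```

Emit:
{"method": "move_arm", "body": {"plan": [{"delta_pos": [0,0,0.0003],"turn": [0,0,0],"fingers": 1},{"delta_pos": [0,0,0.0003],"turn": [0,0,0],"fingers": 1}]}}

```text
clock: 7.7
position: [0.5163, -0.1112, 0.0705]
ee_rot: [0.992, -0.126, -0.0, 0.004]
ft_force: [-0.5, 0.4, 4.5]
grip_width: 0.171
grasp_force: 62.5
```

Emit:
{"method": "move_arm", "body": {"plan": [{"delta_pos": [0,0.002,0],"turn": [0,0,0],"fingers": 1},{"delta_pos": [0,0.004,0],"turn": [0,0,0],"fingers": 1},{"delta_pos": [0,0.006,0],"turn": [0,0,0],"fingers": 1},{"delta_pos": [0,0.008,0],"turn": [0,0,0],"fingers": 1},{"delta_pos": [0,0.01,0],"turn": [0,0,0],"fingers": 1},{"delta_pos": [0,0.012,0],"turn": [0,0,0],"fingers": 1}]}}

```text
clock: 8.45
position: [0.5135, -0.1228, 0.0705]
ee_rot: [0.992, -0.126, 0.0, 0.004]
ft_force: [0.9, 2.5, 5.6]
grip_width: 0.172
grasp_force: 62.7
```

Emit:
{"method": "move_arm", "body": {"plan": [{"delta_pos": [0,0.002,0],"turn": [0,0,0],"fingers": 1},{"delta_pos": [0,0.004,0],"turn": [0,0,0],"fingers": 1},{"delta_pos": [0,0.006,0],"turn": [0,0,0],"fingers": 1},{"delta_pos": [0,0.008,0],"turn": [0,0,0],"fingers": 1},{"delta_pos": [0,0.01,0],"turn": [0,0,0],"fingers": 1},{"delta_pos": [0,0.012,0],"turn": [0,0,0],"fingers": 1}]}}

```text
clock: 9.2
position: [0.5105, -0.1344, 0.0706]
ee_rot: [0.992, -0.126, 0.0, 0.004]
ft_force: [1.3, 1.3, 5.4]
grip_width: 0.173
grasp_force: 62.7
```

Emit:
{"method": "move_arm", "body": {"plan": [{"delta_pos": [0,0.002,0],"turn": [0,0,0],"fingers": 1},{"delta_pos": [0,0.004,0],"turn": [0,0,0],"fingers": 1},{"delta_pos": [0,0.006,0],"turn": [0,0,0],"fingers": 1},{"delta_pos": [0,0.008,0],"turn": [0,0,0],"fingers": 1},{"delta_pos": [0,0.01,0],"turn": [0,0,0],"fingers": 1},{"delta_pos": [0,0.012,0],"turn": [0,0,0],"fingers": 1}]}}

```text
clock: 9.95
position: [0.5075, -0.1461, 0.0707]
ee_rot: [0.992, -0.126, 0.0, 0.004]
ft_force: [1.0, 1.2, 4.1]
grip_width: 0.169
grasp_force: 62.7
```

Emit:
{"method": "move_arm", "body": {"plan": [{"delta_pos": [0,0.002,0],"turn": [0,0,0],"fingers": 1},{"delta_pos": [0,0.004,0],"turn": [0,0,0],"fingers": 1},{"delta_pos": [0,0.006,0],"turn": [0,0,0],"fingers": 1},{"delta_pos": [0,0.008,0],"turn": [0,0,0],"fingers": 1},{"delta_pos": [0,0.01,0],"turn": [0,0,0],"fingers": 1},{"delta_pos": [0,0.012,0],"turn": [0,0,0],"fingers": 1}]}}

```text
clock: 10.7
position: [0.5044, -0.1577, 0.0708]
ee_rot: [0.992, -0.126, -0.0, 0.004]
ft_force: [0.3, 1.7, 4.6]
grip_width: 0.172
grasp_force: 62.7
```

Emit:
{"method": "move_arm", "body": {"plan": [{"delta_pos": [0,0.002,0],"turn": [0,0,0],"fingers": 1},{"delta_pos": [0,0.004,0],"turn": [0,0,0],"fingers": 1},{"delta_pos": [0,0.006,0],"turn": [0,0,0],"fingers": 1},{"delta_pos": [0,0.006,0],"turn": [0,0,0],"fingers": 1}]}}

```text
clock: 11.2
position: [0.5029, -0.1638, 0.0708]
ee_rot: [0.992, -0.126, -0.0, 0.004]
ft_force: [0.8, 0.7, 5.0]
grip_width: 0.174
grasp_force: 62.7
```

```bash
python3 - <<'E'
from w import *
o=get_obs();print(o["clock"],o["position"],o["ft_force"],o["torque"])
d=o["position"][:2]-[.5152,-.1125];print(d@[-.2538,-.9673],d@[.9673,-.2538])
c=camera("wrist");np.savez("w3.npz",p=o["position"],q=o["ee_rot"],**c)
s=camera("scene")
a=cv2.resize(c["color"][0:260,190:460,::-1],(400,385));b=cv2.resize(s["color"][240:380,220:365,::-1],(399,385),interpolation=cv2.INTER_CUBIC)
cv2.imwrite("pics/c3.png",np.hstack([a,b]))
E
```

```text
11.2 [ 0.5029 -0.1638  0.0708] [0.8454 0.6898 5.0135] [ 0.1418 -0.0354  0.0306]
0.0527530267834273 0.0010863602462547039
```

View pics/c3.png

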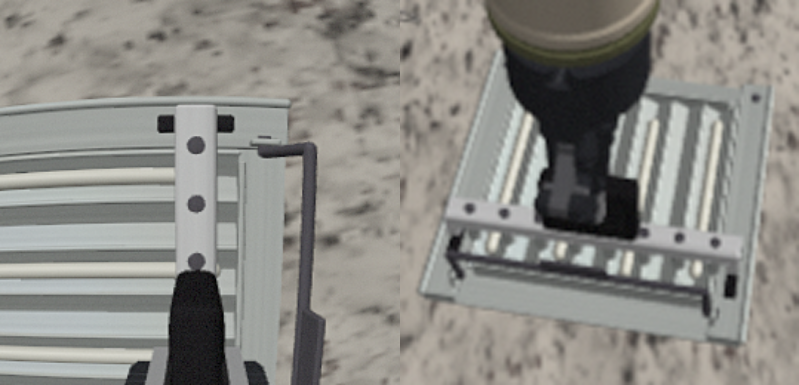

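Both views show the rods nearly straight in their grooves, with the rake at the hinge end and its foot at (195,123) clear of the ear at (265,147). I'll go 2 mm further, then comb back.

Emit:
{"method": "move_arm", "body": {"plan": [{"delta_pos": [0,0.001,0],"turn": [0,0,0],"fingers": 1},{"delta_pos": [0,0.002,0],"turn": [0,0,0],"fingers": 1},{"delta_pos": [0,0,0],"turn": [0,0,0],"fingers": 1},{"delta_pos": [0,-0.002,0],"turn": [0,0,0],"fingers": 1},{"delta_pos": [0,-0.004,0],"turn": [0,0,0],"fingers": 1},{"delta_pos": [0,-0.006,0],"turn": [0,0,0],"fingers": 1},{"delta_pos": [0,-0.008,0],"turn": [0,0,0],"fingers": 1},{"delta_pos": [0,-0.01,0],"turn": [0,0,0],"fingers": 1}]}}

```text
clock: 12.3
position: [0.5052, -0.1547, 0.0708]
ee_rot: [0.992, -0.126, -0.0, 0.004]
ft_force: [0.3, -2.0, 5.5]
grip_width: 0.169
grasp_force: 62.8
```

Emit:
{"method": "move_arm", "body": {"plan": [{"delta_pos": [0,-0.0025,0],"turn": [0,0,0],"fingers": 1},{"delta_pos": [0,-0.005,0],"turn": [0,0,0],"fingers": 1},{"delta_pos": [0,-0.0075,0],"turn": [0,0,0],"fingers": 1},{"delta_pos": [0,-0.01,0],"turn": [0,0,0],"fingers": 1},{"delta_pos": [0,-0.0125,0],"turn": [0,0,0],"fingers": 1},{"delta_pos": [0,-0.015,0],"turn": [0,0,0],"fingers": 1}]}}

```text
clock: 13.05
position: [0.509, -0.1402, 0.0707]
ee_rot: [0.992, -0.126, -0.0, 0.004]
ft_force: [-0.2, -2.0, 5.9]
grip_width: 0.17
grasp_force: 62.8
```

Emit:
{"method": "move_arm", "body": {"plan": [{"delta_pos": [0,-0.0025,0],"turn": [0,0,0],"fingers": 1},{"delta_pos": [0,-0.005,0],"turn": [0,0,0],"fingers": 1},{"delta_pos": [0,-0.0075,0],"turn": [0,0,0],"fingers": 1},{"delta_pos": [0,-0.01,0],"turn": [0,0,0],"fingers": 1},{"delta_pos": [0,-0.0125,0],"turn": [0,0,0],"fingers": 1},{"delta_pos": [0,-0.015,0],"turn": [0,0,0],"fingers": 1},{"delta_pos": [0,-0.0175,0],"turn": [0,0,0],"fingers": 1},{"delta_pos": [0,-0.02,0],"turn": [0,0,0],"fingers": 1}]}}

```text
clock: 14.05
position: [0.514, -0.1208, 0.0705]
ee_rot: [0.992, -0.126, -0.0, 0.004]
ft_force: [-0.4, -1.4, 5.5]
grip_width: 0.171
grasp_force: 62.8
```

Emit:
{"method": "move_arm", "body": {"plan": [{"delta_pos": [0,-0.0025,0],"turn": [0,0,0],"fingers": 1},{"delta_pos": [0,-0.005,0],"turn": [0,0,0],"fingers": 1},{"delta_pos": [0,-0.0075,0],"turn": [0,0,0],"fingers": 1},{"delta_pos": [0,-0.01,0],"turn": [0,0,0],"fingers": 1},{"delta_pos": [0,-0.0125,0],"turn": [0,0,0],"fingers": 1},{"delta_pos": [0,-0.015,0],"turn": [0,0,0],"fingers": 1}]}}

```text
clock: 14.8
position: [0.5178, -0.1063, 0.0704]
ee_rot: [0.992, -0.126, -0.0, 0.004]
ft_force: [0.1, -1.1, 6.0]
grip_width: 0.171
grasp_force: 62.8
```

Emit:
{"method": "move_arm", "body": {"plan": [{"delta_pos": [0,-0.0025,0],"turn": [0,0,0],"fingers": 1},{"delta_pos": [0,-0.005,-0.0001],"turn": [0,0,0],"fingers": 1},{"delta_pos": [0,-0.0075,-0.0001],"turn": [0,0,0],"fingers": 1},{"delta_pos": [0,-0.01,-0.0001],"turn": [0,0,0],"fingers": 1},{"delta_pos": [0,-0.0125,-0.0001],"turn": [0,0,0],"fingers": 1},{"delta_pos": [0,-0.015,-0.0001],"turn": [0,0,0],"fingers": 1},{"delta_pos": [0,-0.0175,-0.0001],"turn": [0,0,0],"fingers": 1},{"delta_pos": [0,-0.02,-0.0001],"turn": [0,0,0],"fingers": 1}]}}

```text
clock: 15.8
position: [0.5228, -0.0869, 0.0703]
ee_rot: [0.992, -0.126, -0.0, 0.004]
ft_force: [-0.1, -1.9, 5.2]
grip_width: 0.169
grasp_force: 62.8
```

Emit:
{"method": "move_arm", "body": {"plan": [{"delta_pos": [0,-0.0025,0],"turn": [0,0,0],"fingers": 1},{"delta_pos": [0,-0.005,0],"turn": [0,0,0],"fingers": 1},{"delta_pos": [0,-0.0075,0],"turn": [0,0,0],"fingers": 1},{"delta_pos": [0,-0.01,0],"turn": [0,0,0],"fingers": 1},{"delta_pos": [0,-0.0125,0],"turn": [0,0,0],"fingers": 1},{"delta_pos": [0,-0.015,0],"turn": [0,0,0],"fingers": 1}]}}

```text
clock: 16.55
position: [0.5265, -0.0724, 0.0702]
ee_rot: [0.992, -0.126, -0.0, 0.004]
ft_force: [-0.5, -1.9, 5.6]
grip_width: 0.171
grasp_force: 62.8
```

Emit:
{"method": "move_arm", "body": {"plan": [{"delta_pos": [0,-0.0025,0],"turn": [0,0,0],"fingers": 1},{"delta_pos": [0,-0.005,0],"turn": [0,0,0],"fingers": 1},{"delta_pos": [0,-0.0075,0],"turn": [0,0,0],"fingers": 1},{"delta_pos": [0,-0.01,0],"turn": [0,0,0],"fingers": 1},{"delta_pos": [0,-0.0125,0],"turn": [0,0,0],"fingers": 1},{"delta_pos": [0,-0.015,0],"turn": [0,0,0],"fingers": 1},{"delta_pos": [0,-0.015,0],"turn": [0,0,0],"fingers": 1}]}}

```text
clock: 17.42
position: [0.5304, -0.0575, 0.0701]
ee_rot: [0.992, -0.126, -0.0, 0.004]
ft_force: [0.1, -0.5, 5.4]
grip_width: 0.169
grasp_force: 62.8
```

```bash
python3 - <<'E'
from w import *
o=get_obs();print(o["clock"],o["position"],o["ft_force"],o["torque"])
d=o["position"][:2]-[.5152,-.1125];print(d@[-.2538,-.9673],d@[.9673,-.2538])
c=camera("wrist");s=camera("scene")
a=cv2.resize(c["color"][0:260,230:500,::-1],(400,385));b=cv2.resize(s["color"][240:380,220:365,::-1],(399,385),interpolation=cv2.INTER_CUBIC)
cv2.imwrite("pics/c4.png",np.hstack([a,b]))
E
```

```text
17.425 [ 0.5304 -0.0575  0.0701] [ 0.1378 -0.5115  5.3879] [-0.0748 -0.0034 -0.0194]
-0.05706565943442508 0.000709027654607633
```

View pics/c4.png

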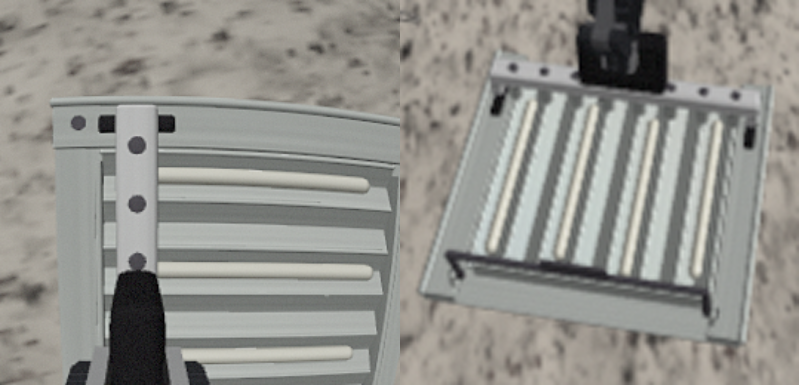

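The views show all four rods straight in their own grooves, with the rake at the far end (137,190). I'll lift it and return it to its old spot.

```bash
python3 - <<'E'
from p import *
P=[([.534,-.056,.10],-14.5),([.534,-.056,.15],-14.5),([.525,.06,.17],-8),([.515,.2,.17],0),([.5145,.3184,.16],3.9),([.5145,.3184,.07],3.9),([.5145,.3184,.060],3.9)]
rows([(a,R_down(b)) for a,b in P])
E
```

```text
[0.0032, -0.0022, -0.0299] [0.0079, -0.001, 0.0005]
[0.0032, -0.0018, -0.0799] [0.0079, -0.001, 0.0005]
[-0.0345, -0.1117, -0.1008] [0.0079, -0.0005, -0.113]
[-0.0791, -0.2447, -0.1019] [0.008, 0.0, -0.2526]
[-0.1092, -0.3593, -0.0928] [0.008, 0.0003, -0.3207]
[-0.1093, -0.36, -0.0028] [0.008, 0.0003, -0.3207]
[-0.1093, -0.3601, 0.0072] [0.008, 0.0003, -0.3207]
```

Scaled: -0.17 rad / 3.1416 = -0.0541.

Emit:
{"method": "move_arm", "body": {"plan": [{"delta_pos": [0,0,-0.01],"turn": [0,0,0],"fingers": 1},{"delta_pos": [0,0,-0.03],"turn": [0,0,0],"fingers": 1},{"delta_pos": [0,0,-0.08],"turn": [0.0025,0,0],"fingers": 1},{"delta_pos": [-0.02,-0.055,-0.1],"turn": [0.0025,0,-0.0178],"fingers": 1},{"delta_pos": [-0.0345,-0.112,-0.101],"turn": [0.0025,0,-0.036],"fingers": 1},{"delta_pos": [-0.05,-0.165,-0.101],"turn": [0.0025,0,-0.0541],"fingers": 1},{"delta_pos": [-0.065,-0.215,-0.1015],"turn": [0.0025,0,-0.07],"fingers": 1},{"delta_pos": [-0.079,-0.26,-0.1],"turn": [0.0025,0,-0.0828],"fingers": 1},{"delta_pos": [-0.095,-0.31,-0.097],"turn": [0.0025,0,-0.0955],"fingers": 1},{"delta_pos": [-0.109,-0.359,-0.093],"turn": [0.0025,0,-0.1022],"fingers": 1},{"delta_pos": [-0.109,-0.359,-0.06],"turn": [0.0025,0,-0.1022],"fingers": 1},{"delta_pos": [-0.109,-0.359,-0.04],"turn": [0.0025,0,-0.1022],"fingers": 1}]}}

```text
clock: 19.02
position: [0.5133, 0.3175, 0.1052]
ee_rot: [0.999, 0.035, -0.002, 0.0]
ft_force: [0.1, -0.7, -2.1]
grip_width: 0.168
grasp_force: 61.7
```

```bash
python3 f.py; python3 -c "
from p import *
rows([([.5145,.3184,.059],R_down(3.9))])"
```

```text
19.175
[ 0.0779 -0.7234 -2.9925 -0.0726  0.0251 -0.0007  0.5134  0.3166  0.1047] [0.3959 0.751  1.543  0.0552 0.0523 0.0224]
[ 0.9994  0.0337 -0.0015  0.0004]
[0.0001, -0.0011, 0.0485] [-0.0003, 0.0012, -0.0007]
```

Scaled: 0.001 rad / 3.1416 = 0.0003.

Emit:
{"method": "move_arm", "body": {"plan": [{"delta_pos": [0,0,0.025],"turn": [0,0.0003,0],"fingers": 1},{"delta_pos": [0,0,0.04],"turn": [0,0.0003,0],"fingers": 1},{"delta_pos": [0,0,0.045],"turn": [0,0.0003,0],"fingers": 1},{"delta_pos": [0,0,0.046],"turn": [0,0.0003,0],"fingers": 1},{"delta_pos": [0,0,0.046],"turn": [0,0.0003,0],"fingers": 1}]}}

```text
clock: 19.85
position: [0.5144, 0.3185, 0.0618]
ee_rot: [0.999, 0.034, 0.0, -0.001]
ft_force: [-0.2, 0.3, -1.4]
grip_width: 0.172
grasp_force: 61.7
```

Emit:
{"method": "move_arm", "body": {"plan": [{"delta_pos": [0,0,0.001],"turn": [0,0,0],"fingers": 1},{"delta_pos": [0,0,0.001],"turn": [0,0,0],"fingers": 1}]}}

```text
clock: 20.1
position: [0.5141, 0.3182, 0.0602]
ee_rot: [0.999, 0.034, 0.0, -0.0]
ft_force: [-0.4, -0.7, -2.5]
grip_width: 0.171
grasp_force: 61.7
```

Emit:
{"method": "move_arm", "body": {"plan": [{"delta_pos": [0,0,0.0015],"turn": [0,0,0],"fingers": 1},{"delta_pos": [0,0,0.0028],"turn": [0,0,0],"fingers": 1},{"delta_pos": [0,0,0.0028],"turn": [0,0,0],"fingers": 1}]}}

```text
clock: 20.48
position: [0.514, 0.3181, 0.0571]
ee_rot: [0.999, 0.034, -0.0, -0.0]
ft_force: [0.4, -0.5, -2.1]
grip_width: 0.171
grasp_force: 61.7
```

Emit:
{"method": "move_arm", "body": {"plan": [{"delta_pos": [0,0,0.0003],"turn": [0,0,0],"fingers": 1},{"delta_pos": [0,0,0.0003],"turn": [0,0,0],"fingers": 1}]}}

```text
clock: 20.72
position: [0.5141, 0.3182, 0.057]
ee_rot: [0.999, 0.034, -0.0, -0.0]
ft_force: [-0.1, 0.9, -0.7]
grip_width: 0.167
grasp_force: 61.7
```

Emit:
{"method": "move_arm", "body": {"plan": [{"delta_pos": [0,0,0.0002],"turn": [0,0,0],"fingers": 1},{"delta_pos": [0,0,0.0002],"turn": [0,0,0],"fingers": 0.8},{"delta_pos": [0,0,0.0002],"turn": [0,0,0],"fingers": 0.6},{"delta_pos": [0,0,0.0002],"turn": [0,0,0],"fingers": 0.3},{"delta_pos": [0,0,0.0002],"turn": [0,0,0],"fingers": 0.2},{"delta_pos": [0,0,0],"turn": [0,0,0],"fingers": 0.2},{"delta_pos": [0,0,-0.02],"turn": [0,0,0],"fingers": 0.2},{"delta_pos": [0,0,-0.07],"turn": [0,0,0],"fingers": 0.2},{"delta_pos": [0,0,-0.12],"turn": [0,0,0],"fingers": 0.2},{"delta_pos": [0,0,-0.12],"turn": [0,0,0],"fingers": 0.2}]}}

```text
clock: 21.98
position: [0.5156, 0.32, 0.1827]
ee_rot: [0.999, 0.035, 0.004, -0.002]
ft_force: [-0.0, 0.8, 0.3]
grip_width: 0.799
grasp_force: 0.0
```

```bash
python3 - <<'E'
from w import *
from m import load
o=get_obs();print(o["clock"],o["position"],o["ft_force"],o["joint_pos"][6])
c=camera("top");W=cloud(c);x,y,z=W[...,0],W[...,1],W[...,2]
s=camera("scene");Ws=cloud(s)
for n,A in(("top",W),("scene",Ws)):
    x,y,z=A[...,0],A[...,1],A[...,2]
    for lo,hi in((.07,.1),(.022,.045)):
        m=(x>.38)&(x<.64)&(y>.26)&(y<.36)&(z>lo)&(z<hi);p=A[m]
        if len(p)>5:print(n,len(p),np.median(p,0),cv2.minAreaRect(p[:,:2].astype(np.float32)*1000))
# bar: dark points near hinge, in tray frame
ex=np.array([-.2538,-.9673]);ey=np.array([.9673,-.2538])
for n,cc,A,C in(("scene",s,Ws,np.array([.5158,-.1124])),("top",c,W,np.array([.5198,-.1121])),):
    t0=(A[...,:2]-C)@ex;t1=(A[...,:2]-C)@ey;zz=A[...,2]
    m=(t0>.06)&(t0<.125)&(np.abs(t1)<.085)&(zz>.035)&(zz<.11)
    q=np.c_[t0[m],t1[m],zz[m]]
    if len(q): print(n,"bar pts",len(q),q.min(0),q.max(0)); k=(np.abs(q[:,1])<.02); print("  tab",k.sum(),np.percentile(q[k],[5,50,95],axis=0))
E
```

```text
21.975 [0.5156 0.32   0.1827] [-0.0062  0.7558  0.3213] -2.353126875917176
scene 207 [0.5155 0.3117 0.0824] ((515.3432006835938, 316.0061340332031), (58.704830169677734, 20.327280044555664), 3.0882985591888428)
scene 512 [0.5128 0.3115 0.0334] ((515.08740234375, 315.56134033203125), (184.27792358398438, 22.614810943603516), 3.4123921394348145)
scene bar pts 385 [ 0.0857 -0.0796  0.0354] [0.0972 0.0791 0.0808]
  tab 122 [[ 0.0937 -0.017   0.0636]
 [ 0.0953  0.0006  0.0742]
 [ 0.0968  0.0176  0.0801]]
top bar pts 229 [ 0.084  -0.0798  0.0355] [0.0976 0.079  0.0816]
  tab 81 [[ 0.0908 -0.0173  0.0634]
 [ 0.0932 -0.      0.0742]
 [ 0.0967  0.0171  0.0804]]
```

The rake stands upright where it was, by depth in both cameras. The bar is at about 1.79 rad with the tab near tray x = 95 mm, z = 74 mm. I'll plan the bar push with closed fingers along the tab's arc.

```bash
cat > arc.py <<'E'
from p import *
C=np.array([.5152,-.1125]);ex=np.array([-.2538,-.9673]);ey=np.array([.9673,-.2538])
def tw(x,z,y=0.0): return np.r_[C+x*ex+y*ey,z]
def arc(th,h=.010): return tw(.083-.053*np.cos(th)+.0015*np.sin(th)+h,.0206+.053*np.sin(th)+.0015*np.cos(th)+.011)
E
python3 - <<'E'
from arc import *
rows([(tw(x,z),R_down(b)) for x,z,b in((-.24,.19,-3),(-.06,.19,-9),(.126,.19,-14.7),(.126,.083,-14.7))])
E
```

```text
[0.048, 0.2024, -0.0119] [-0.0012, -0.0016, 0.1211]
[-0.0095, 0.373, -0.0122] [-0.0013, -0.0016, 0.2259]
[-0.069, 0.5492, -0.0125] [-0.0014, -0.0015, 0.3253]
[-0.0691, 0.5493, 0.0945] [-0.0014, -0.0015, 0.3253]
```

Scaled: 0.19 rad / 3.1416 = 0.0605.

Emit:
{"method": "move_arm", "body": {"plan": [{"delta_pos": [0.01,0.05,-0.012],"turn": [0,0,0.0095],"fingers": 1},{"delta_pos": [0.03,0.1,-0.012],"turn": [0,0,0.0191],"fingers": 1},{"delta_pos": [0.045,0.15,-0.012],"turn": [0,0,0.0286],"fingers": 1},{"delta_pos": [0.048,0.205,-0.012],"turn": [0,0,0.0385],"fingers": 1},{"delta_pos": [0.03,0.26,-0.012],"turn": [0,0,0.0493],"fingers": 1},{"delta_pos": [0.01,0.315,-0.012],"turn": [0,0,0.0605],"fingers": 1},{"delta_pos": [-0.01,0.373,-0.012],"turn": [0,0,0.0719],"fingers": 1},{"delta_pos": [-0.03,0.43,-0.012],"turn": [0,0,0.0828],"fingers": 1},{"delta_pos": [-0.05,0.49,-0.012],"turn": [0,0,0.0955],"fingers": 1},{"delta_pos": [-0.069,0.549,-0.012],"turn": [0,0,0.1035],"fingers": 1},{"delta_pos": [-0.069,0.549,-0.012],"turn": [0,0,0.1035],"fingers": 1},{"delta_pos": [-0.069,0.549,-0.012],"turn": [0,0,0.1035],"fingers": 1}], "force": 20}}

```text
clock: 23.58
position: [0.4827, -0.2337, 0.1879]
ee_rot: [0.992, -0.128, -0.001, -0.001]
ft_force: [0.4, 1.3, 0.7]
grip_width: -0.001
grasp_force: 0.0
```

```bash
python3 - <<'E'
from w import *
from arc import *
o=get_obs();print(o["clock"],o["position"],o["ft_force"],o["grip_width"])
d=o["position"][:2]-C;print(d@ex,d@ey)
rows([(tw(.126,.083),R_down(-14.7))])
# clearance below in descent column, and finger geometry from wrist cloud
c=camera("wrist");W=wcloud(c,o);R=Ro.from_quat(o["ee_rot"]).as_matrix();T=(W-o["position"])@R
z=T[...,2]
t0=(W[...,:2]-C)@ex;t1=(W[...,:2]-C)@ey
m=(t0>.06)&(t0<.115)&(np.abs(t1)<.02)&(W[...,2]>.05)&(W[...,2]<.1);print("tab",m.sum(),np.nanmin(t0[m]),np.nanmax(t0[m]),np.nanmax(W[...,2][m]))
m=(np.abs(t0-.126)<.025)&(np.abs(t1)<.03)&(W[...,2]<.1);print("under",m.sum(),np.nanmax(W[...,2][m]) if m.sum() else 0)
for a in np.arange(-.03,.02,.005):
    m=(z>a)&(z<a+.005)&(np.abs(T[...,0])<.03)&(np.abs(T[...,1])<.05)
    if m.sum()>3: print("fing z",round(a,3),m.sum(),np.nanmin(T[...,1][m]),np.nanmax(T[...,1][m]),np.nanmin(T[...,0][m]),np.nanmax(T[...,0][m]))
E
```

```text
23.575 [ 0.4827 -0.2337  0.1879] [0.39   1.3179 0.7264] -0.0009084911463266036
0.1254568428877119 -0.0007243600982613715
[0.0009, 0.0007, 0.1049] [-0.0015, 0.0016, 0.0005]
tab 259 0.090841518484529 0.0978756568593286 0.08148694743620832
under 2358 0.002128903610224997
fing z -0.03 296 -0.012786913855288733 0.014560070898209437 0.006232694538315812 0.012105025887895828
fing z -0.025 240 -0.012327810963155567 0.014613026055896528 0.006687757436761808 0.012185509951854263
fing z -0.02 194 -0.011737505590688861 0.013987341285286224 0.006685703335703912 0.011976436212043128
fing z -0.015 58 -0.005336029799262102 0.007085929947751084 0.010703299505258399 0.011882212792702952
```

```bash
python3 - <<'E'
from w import *
o=get_obs();c=camera("wrist");W=wcloud(c,o);R=Ro.from_quat(o["ee_rot"]).as_matrix();T=(W-o["position"])@R
for X in([.011,0,-.03],[.011,0,-.012],[.011,0,.011],[.004,0,.011]):
    print(X,wproj(c,o,R@np.array(X)+o["position"]))
u=322
for v in range(240,400,8): print(v,c["range_z"][v,u].round(4),T[v,u],T[v,u+14],c["color"][v,u])
cv2.imwrite("pics/fing.png",cv2.resize(c["color"][60:400,120:520,::-1],(700,595)))
E
```

```text
[0.011, 0, -0.03] (np.float64(319.9778206609154), np.float64(248.96097230890825))
[0.011, 0, -0.012] (np.float64(320.1941248276464), np.float64(233.5770973522357))
[0.011, 0, 0.011] (np.float64(320.4118598900776), np.float64(218.2861144270589))
[0.004, 0, 0.011] (np.float64(320.4478948664262), np.float64(230.071932734434))
240 0.1397 [ 0.0117  0.0009 -0.0216] [ 0.0117  0.0072 -0.0217] [32 29 33]
248 0.1314 [ 0.0116  0.0009 -0.0303] [ 0.0109  0.0069 -0.0288] [36 31 33]
256 0.1245 [ 0.0113  0.0009 -0.0376] [ 0.0113  0.0066 -0.0377] [33 35 34]
264 0.1166 [ 0.0117  0.0009 -0.0456] [ 0.0111  0.0063 -0.0444] [39 38 40]
272 0.1168 [ 0.0086  0.0009 -0.0463] [ 0.0128  0.0059 -0.054 ] [37 33 40]
280 0.1166 [ 0.0056  0.0009 -0.0473] [ 0.0128  0.0056 -0.0598] [44 41 42]
288 0.1185 [ 0.0014  0.0009 -0.0464] [ 0.0125  0.0054 -0.0645] [47 47 49]
296 0.1192 [-0.0022  0.0008 -0.0467] [ 0.0169  0.0049 -0.076 ] [36 37 34]
304 0.122 [-0.0073  0.0008 -0.0451] [ 0.0145  0.0049 -0.0767] [40 41 46]
312 0.1224 [-0.011   0.0008 -0.0457] [ 0.0105  0.005  -0.0752] [93 91 88]
320 0.3975 [-0.1962  0.0006  0.1891] [ 0.0087  0.005  -0.0768] [156 153 143]
328 0.4018 [-0.2109  0.0006  0.1896] [ 0.0103  0.0048 -0.0827] [140 137 129]
336 0.077 [ 0.0109  0.0008 -0.0868] [ 0.0108  0.0046 -0.0867] [34 34 39]
344 0.0732 [ 0.0114  0.0008 -0.0907] [ 0.0113  0.0044 -0.0907] [38 33 39]
352 0.0701 [ 0.0114  0.0008 -0.0938] [ 0.0121  0.0043 -0.0945] [34 37 39]
360 0.0683 [ 0.0107  0.0008 -0.096 ] [ 0.0112  0.0042 -0.0966] [40 42 42]
368 0.0652 [ 0.011   0.0008 -0.0991] [ 0.0111  0.0041 -0.0992] [32 35 35]
376 0.0623 [ 0.0113  0.0008 -0.102 ] [ 0.0117  0.004  -0.1024] [30 30 30]
384 0.0596 [ 0.0116  0.0008 -0.1048] [ 0.0109  0.0039 -0.1042] [34 38 43]
392 0.0575 [ 0.0114  0.0008 -0.107 ] [ 0.0116  0.0038 -0.1072] [29 36 39]
```

View pics/fing.png

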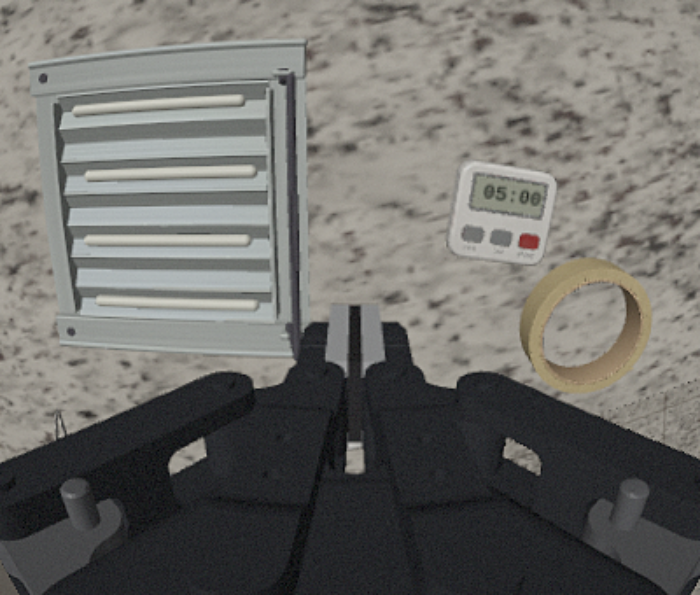

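The image shows the rods still straight in their grooves and the closed fingertips at crop (355,305). I need to settle where the tips end, so I'll check the depth there.

```bash
python3 - <<'E'
from w import *
o=get_obs();c=camera("wrist");W=wcloud(c,o);R=Ro.from_quat(o["ee_rot"]).as_matrix();T=(W-o["position"])@R
for v in range(214,250,3): print(v,[T[v,u].round(4).tolist() for u in(312,320,330)],c["color"][v,312],c["color"][v,320])
E
```

```text
214 [[-0.0446, -0.0107, 0.1896], [-0.044, -0.0014, 0.1879], [-0.044, 0.0101, 0.1878]] [155 150 142] [157 152 144]
217 [[-0.0478, -0.0107, 0.1885], [-0.0481, -0.0015, 0.1892], [-0.0479, 0.0101, 0.1885]] [153 150 141] [145 140 133]
220 [[-0.0515, -0.0108, 0.1883], [-0.0517, -0.0015, 0.1891], [-0.0517, 0.0102, 0.1888]] [135 131 123] [121 116 109]
223 [[-0.0551, -0.0108, 0.1882], [-0.0558, -0.0015, 0.1902], [-0.0551, 0.0102, 0.188]] [147 142 134] [155 151 145]
226 [[-0.0595, -0.0109, 0.1899], [-0.0594, -0.0015, 0.1896], [-0.0589, 0.0102, 0.1883]] [150 146 138] [151 147 137]
229 [[-0.0624, -0.0109, 0.1877], [-0.0627, -0.0015, 0.1884], [-0.0628, 0.0102, 0.1886]] [157 151 143] [152 149 139]
232 [[-0.0663, -0.0109, 0.1879], [-0.0667, -0.0015, 0.1889], [-0.0664, 0.0102, 0.1882]] [151 148 137] [158 153 143]
235 [[0.0114, -0.0039, -0.0149], [0.0111, -0.0001, -0.0141], [0.0112, 0.0047, -0.0143]] [137 139 139] [33 34 36]
238 [[0.0116, -0.0038, -0.019], [0.0114, -0.0001, -0.0187], [0.0114, 0.0046, -0.0185]] [134 134 134] [39 40 43]
241 [[0.0111, -0.0037, -0.0214], [0.0111, -0.0, -0.0215], [0.0111, 0.0045, -0.0215]] [135 136 136] [10 16 13]
244 [[0.0113, -0.0036, -0.0254], [0.0116, -0.0, -0.026], [0.011, 0.0044, -0.0246]] [137 137 138] [14 13 17]
247 [[0.0107, -0.0035, -0.0274], [0.0115, 0.0, -0.0289], [0.011, 0.0044, -0.0279]] [136 135 136] [23 23 27]
```

```bash
python3 - <<'E'
from w import *
o=get_obs();print(o["position"])
for n in("scene","top"):
    c=camera(n);W=cloud(c);d=np.hypot(W[...,0]-.4827,W[...,1]+.2337);m=(d<.05)&(W[...,2]>.1)&(W[...,2]<.3)
    q=W[m];print(n,len(q),np.sort(q[:,2])[:12] if len(q) else "")
    for a in np.arange(.165,.24,.006):
        k=q[(q[:,2]>a)&(q[:,2]<a+.006)]
        if len(k):print(round(a,3),len(k),k.min(0),k.max(0))
E
```

```text
[ 0.4834 -0.2327  0.1884]
scene 652 [0.1983 0.1987 0.1998 0.2003 0.2008 0.2017 0.2022 0.2034 0.2035 0.2041
 0.2041 0.2041]
0.195 5 [ 0.4888 -0.2413  0.1983] [ 0.496  -0.2302  0.2008]
0.201 16 [ 0.4838 -0.2462  0.2017] [ 0.4963 -0.2296  0.2067]
0.207 23 [ 0.4852 -0.248   0.2071] [ 0.4964 -0.2298  0.2128]
0.213 12 [ 0.4883 -0.2445  0.2134] [ 0.4955 -0.2323  0.2185]
0.219 12 [ 0.4902 -0.2427  0.2191] [ 0.4958 -0.2311  0.2248]
0.225 9 [ 0.4893 -0.242   0.2254] [ 0.4962 -0.2304  0.2294]
0.231 4 [ 0.4882 -0.2441  0.2315] [ 0.4963 -0.2308  0.2366]
0.237 14 [ 0.4873 -0.2641  0.238 ] [ 0.4996 -0.2272  0.2429]
top 229 [0.2012 0.2027 0.2041 0.2045 0.2048 0.2056 0.2061 0.2063 0.2068 0.2075
 0.2086 0.2087]
0.201 9 [ 0.4752 -0.2364  0.2012] [ 0.4829 -0.2226  0.2068]
0.207 9 [ 0.4759 -0.2356  0.2075] [ 0.4839 -0.2185  0.2116]
0.213 10 [ 0.4749 -0.2424  0.2147] [ 0.485  -0.2188  0.2188]
0.219 9 [ 0.476  -0.2354  0.2195] [ 0.4838 -0.2184  0.2249]
0.225 4 [ 0.4756 -0.2362  0.2264] [ 0.4835 -0.2196  0.2281]
0.231 5 [ 0.4764 -0.2346  0.2311] [ 0.4848 -0.2183  0.2356]
0.237 4 [ 0.4738 -0.2357  0.2379] [ 0.485  -0.2148  0.2424]
```

All cameras agree that the shut tips end 11.5 mm *behind* the reported TCP, so I'll plan with that and check it on contact.

```bash
cat > arc.py <<'E'
from p import *
C=np.array([.5152,-.1125]);ex=np.array([-.2538,-.9673]);ey=np.array([.9673,-.2538])
def tw(x,z,y=0.0): return np.r_[C+x*ex+y*ey,z]
def arc(th):
    k=np.clip((th-.4)/.5,0,1);r=.053-.002*k;h=.008+.003*k
    return tw(.083-r*np.cos(th)+.0015*np.sin(th)+h,.0206+r*np.sin(th)+.0015*np.cos(th)-.0115)
E
python3 - <<'E'
from arc import *
o=get_obs();R=R_down(-14.7)
w=[tw(.124,.10),tw(.122,.0585)]+[arc(t) for t in(1.79,1.7,1.6,1.5,1.4,1.3,1.2,1.1,1.0,.9,.8,.7,.6,.5,.4,.3,.2,.1,.04,0)]
rows([(p,R) for p in w])
E
```

```text
[0.0003, -0.0007, 0.0885] [-0.0008, 0.0005, 0.0025]
[0.0003, -0.0027, 0.13] [-0.0008, 0.0005, 0.0025]
[0.0003, -0.0181, 0.13] [-0.0008, 0.0005, 0.0025]
[0.0003, -0.0226, 0.1291] [-0.0008, 0.0005, 0.0025]
[0.0004, -0.0277, 0.1285] [-0.0008, 0.0005, 0.0025]
[0.0004, -0.0328, 0.1285] [-0.0008, 0.0005, 0.0025]
[0.0004, -0.0379, 0.1289] [-0.0008, 0.0005, 0.0025]
[0.0004, -0.0429, 0.1299] [-0.0008, 0.0005, 0.0025]
[0.0004, -0.0477, 0.1314] [-0.0008, 0.0005, 0.0025]
[0.0004, -0.0525, 0.1333] [-0.0008, 0.0005, 0.0025]
[0.0004, -0.057, 0.1358] [-0.0008, 0.0005, 0.0025]
[0.0005, -0.0612, 0.1386] [-0.0008, 0.0005, 0.0025]
[0.0005, -0.066, 0.1416] [-0.0008, 0.0005, 0.0025]
[0.0005, -0.0705, 0.145] [-0.0008, 0.0005, 0.0025]
[0.0005, -0.0747, 0.1488] [-0.0008, 0.0005, 0.0025]
[0.0005, -0.0785, 0.153] [-0.0008, 0.0005, 0.0025]
[0.0005, -0.0819, 0.1575] [-0.0008, 0.0005, 0.0025]
[0.0005, -0.0838, 0.1624] [-0.0008, 0.0005, 0.0025]
[0.0005, -0.0853, 0.1675] [-0.0008, 0.0005, 0.0025]
[0.0005, -0.0862, 0.1727] [-0.0008, 0.0005, 0.0025]
[0.0005, -0.0865, 0.1759] [-0.0008, 0.0005, 0.0025]
[0.0005, -0.0866, 0.178] [-0.0008, 0.0005, 0.0025]
```

Emit:
{"method": "move_arm", "body": {"plan": [{"delta_pos": [0,0,0.05],"turn": [0,0,0],"fingers": 1},{"delta_pos": [0,-0.0007,0.09],"turn": [0,0,0],"fingers": 1},{"delta_pos": [0,-0.0027,0.12],"turn": [0,0,0],"fingers": 1},{"delta_pos": [0,-0.0027,0.13],"turn": [0,0,0],"fingers": 1},{"delta_pos": [0,-0.007,0.13],"turn": [0,0,0],"fingers": 1},{"delta_pos": [0,-0.011,0.13],"turn": [0,0,0],"fingers": 1},{"delta_pos": [0,-0.015,0.13],"turn": [0,0,0],"fingers": 1},{"delta_pos": [0,-0.018,0.13],"turn": [0,0,0],"fingers": 1},{"delta_pos": [0,-0.0226,0.129],"turn": [0,0,0],"fingers": 1}]}}

```text
clock: 24.95
position: [0.4888, -0.2126, 0.0599]
ee_rot: [0.992, -0.128, 0.0, -0.0]
ft_force: [1.4, -1.4, 0.6]
grip_width: -0.001
grasp_force: 0.4
```

```bash
cat > bar.py <<'E'
from w import *
from arc import *
o=get_obs();print(o["clock"],o["position"],o["ft_force"]);d=o["position"][:2]-C;print("TCP tray",d@ex,d@ey)
for n,cc in(("scene",np.array([.5158,-.1124])),("top",np.array([.5198,-.1121]))):
    A=cloud(camera(n));t0=(A[...,:2]-cc)@ex;t1=(A[...,:2]-cc)@ey;z=A[...,2]
    m=(t0>.025)&(t0<.115)&(np.abs(np.abs(t1)-.05)<.024)&(z>.026)&(z<.1)
    if m.sum()>4: # crossbar = farthest from hinge
        r=np.hypot(t0[m]-.083,z[m]-.0206);k=(r>.04)&(r<.052)
        print(n,m.sum(),k.sum(),"bar angle",np.median(np.arctan2(z[m][k]-.0206,.083-t0[m][k])))
E
python3 bar.py; python3 - <<'E'
from arc import *
rows([(arc(t),R_down(-14.7)) for t in(1.6,1.5,1.4,1.3,1.2,1.1,1.0,.9,.8,.7,.6,.5,.4,.3,.2,.1,.04,0)])
E
```

```text
24.95 [ 0.4888 -0.2126  0.0599] [ 1.3826 -1.4096  0.5644]
TCP tray 0.10348485071766532 -0.00016419615706041862
scene 181 180 bar angle 1.6807150608528483
top 92 90 bar angle 1.6449776161898648
[0.0002, -0.0058, -0.0002] [-0.0008, -0.0001, 0.001]
[0.0002, -0.0109, -0.0002] [-0.0008, -0.0001, 0.001]
[0.0002, -0.0159, 0.0003] [-0.0008, -0.0001, 0.001]
[0.0002, -0.0209, 0.0012] [-0.0008, -0.0001, 0.001]
[0.0002, -0.0258, 0.0027] [-0.0008, -0.0001, 0.001]
[0.0002, -0.0305, 0.0047] [-0.0008, -0.0001, 0.001]
[0.0002, -0.035, 0.0071] [-0.0008, -0.0001, 0.001]
[0.0002, -0.0393, 0.0099] [-0.0008, -0.0001, 0.001]
[0.0002, -0.0441, 0.0129] [-0.0008, -0.0001, 0.001]
[0.0002, -0.0486, 0.0163] [-0.0008, -0.0001, 0.001]
[0.0002, -0.0528, 0.0201] [-0.0008, -0.0001, 0.001]
[0.0002, -0.0566, 0.0243] [-0.0008, -0.0001, 0.001]
[0.0002, -0.06, 0.0288] [-0.0008, -0.0001, 0.001]
[0.0002, -0.0619, 0.0337] [-0.0008, -0.0001, 0.001]
[0.0002, -0.0634, 0.0388] [-0.0008, -0.0001, 0.001]
[0.0002, -0.0643, 0.044] [-0.0008, -0.0001, 0.001]
[0.0002, -0.0646, 0.0472] [-0.0008, -0.0001, 0.001]
[0.0002, -0.0647, 0.0493] [-0.0008, -0.0001, 0.001]
```

Emit:
{"method": "move_arm", "body": {"plan": [{"delta_pos": [0,-0.0058,0],"turn": [0,0,0],"fingers": 1},{"delta_pos": [0,-0.0109,0],"turn": [0,0,0],"fingers": 1},{"delta_pos": [0,-0.0159,0.0003],"turn": [0,0,0],"fingers": 1},{"delta_pos": [0,-0.0209,0.0012],"turn": [0,0,0],"fingers": 1},{"delta_pos": [0,-0.0258,0.0027],"turn": [0,0,0],"fingers": 1},{"delta_pos": [0,-0.0305,0.0047],"turn": [0,0,0],"fingers": 1},{"delta_pos": [0,-0.035,0.0071],"turn": [0,0,0],"fingers": 1}]}}

```text
clock: 25.92
position: [0.4977, -0.1782, 0.0524]
ee_rot: [0.992, -0.128, -0.0, -0.0]
ft_force: [0.1, -0.7, -0.1]
grip_width: 0.003
grasp_force: 0.4
```

```bash
python3 bar.py; python3 - <<'E'
from arc import *
rows([(arc(t),R_down(-14.7)) for t in(.9,.8,.7,.6,.5,.4,.3,.2,.1,.04,0)])
E
```

```text
25.925 [ 0.4977 -0.1782  0.0524] [ 0.1327 -0.6675 -0.0682]
TCP tray 0.06798898093383979 -0.0002483531875899815
scene 176 175 bar angle 1.0664753774084563
top 72 70 bar angle 1.053535406695104
[0.0005, -0.0041, 0.0022] [-0.001, 0.0007, 0.0012]
[0.0005, -0.0089, 0.0052] [-0.001, 0.0007, 0.0012]
[0.0005, -0.0134, 0.0086] [-0.001, 0.0007, 0.0012]
[0.0005, -0.0176, 0.0124] [-0.001, 0.0007, 0.0012]
[0.0005, -0.0214, 0.0166] [-0.001, 0.0007, 0.0012]
[0.0005, -0.0248, 0.0211] [-0.001, 0.0007, 0.0012]
[0.0005, -0.0267, 0.026] [-0.001, 0.0007, 0.0012]
[0.0005, -0.0282, 0.0311] [-0.001, 0.0007, 0.0012]
[0.0005, -0.0291, 0.0364] [-0.001, 0.0007, 0.0012]
[0.0006, -0.0294, 0.0395] [-0.001, 0.0007, 0.0012]
[0.0006, -0.0295, 0.0416] [-0.001, 0.0007, 0.0012]
```

Emit:
{"method": "move_arm", "body": {"plan": [{"delta_pos": [0,-0.0041,0.0022],"turn": [0,0,0],"fingers": 1},{"delta_pos": [0,-0.0089,0.0052],"turn": [0,0,0],"fingers": 1},{"delta_pos": [0,-0.0134,0.0086],"turn": [0,0,0],"fingers": 1},{"delta_pos": [0,-0.0176,0.0124],"turn": [0,0,0],"fingers": 1},{"delta_pos": [0,-0.0214,0.0166],"turn": [0,0,0],"fingers": 1},{"delta_pos": [0,-0.0248,0.0211],"turn": [0,0,0],"fingers": 1},{"delta_pos": [0,-0.0267,0.026],"turn": [0,0,0],"fingers": 1},{"delta_pos": [0,-0.0282,0.0311],"turn": [0,0,0],"fingers": 1}]}}

```text
clock: 27.02
position: [0.5048, -0.151, 0.0211]
ee_rot: [0.992, -0.128, -0.0, -0.0]
ft_force: [-0.4, -1.1, 0.3]
grip_width: 0.001
grasp_force: 0.3
```

```bash
python3 bar.py; python3 - <<'E'
from arc import *
rows([(arc(t),R_down(-14.7)) for t in(.2,.1,.04,0)])
E
```

```text
27.025 [ 0.5048 -0.151   0.0211] [-0.371  -1.1205  0.3328]
TCP tray 0.03987945318781321 -0.00031778268159258355
scene 152 152 bar angle 0.17692354191577542
top 39 39 bar angle 0.19027944970483285
[0.0008, -0.0006, -0.0003] [-0.0009, 0.0012, 0.0006]
[0.0008, -0.0015, 0.0049] [-0.0009, 0.0012, 0.0006]
[0.0008, -0.0018, 0.0081] [-0.0009, 0.0012, 0.0006]
[0.0008, -0.0019, 0.0102] [-0.0009, 0.0012, 0.0006]
```

Emit:
{"method": "move_arm", "body": {"plan": [{"delta_pos": [0,-0.0015,0.003],"turn": [0,0,0],"fingers": 1},{"delta_pos": [0,-0.0018,0.0055],"turn": [0,0,0],"fingers": 1},{"delta_pos": [0,-0.0018,0.0075],"turn": [0,0,0],"fingers": 1},{"delta_pos": [0,-0.0018,0.0075],"turn": [0,0,0],"fingers": 1}]}}

```text
clock: 27.62
position: [0.505, -0.1495, 0.0138]
ee_rot: [0.992, -0.128, -0.0, -0.0]
ft_force: [0.3, 0.4, -0.4]
grip_width: -0.001
grasp_force: 0.0
```

Emit:
{"method": "move_arm", "body": {"plan": [{"delta_pos": [0,0,0.0008],"turn": [0,0,0],"fingers": 1},{"delta_pos": [0,0,0.0008],"turn": [0,0,0],"fingers": 1}]}}

```text
clock: 27.88
position: [0.5052, -0.1495, 0.0133]
ee_rot: [0.992, -0.128, -0.0, -0.0]
ft_force: [-0.5, 0.9, 1.4]
grip_width: 0.004
grasp_force: 0.9
```

Emit:
{"method": "move_arm", "body": {"plan": [{"delta_pos": [0,0,0.0004],"turn": [0,0,0],"fingers": 1},{"delta_pos": [0,0,0.0004],"turn": [0,0,0],"fingers": 1}]}}

```text
clock: 28.12
position: [0.5052, -0.1495, 0.0131]
ee_rot: [0.992, -0.128, -0.0, -0.0]
ft_force: [-2.1, 0.6, 5.2]
grip_width: 0.002
grasp_force: 2.9
```

Emit:
{"method": "move_arm", "body": {"plan": [{"delta_pos": [0,0,0.0003],"turn": [0,0,0],"fingers": 1},{"delta_pos": [0,0,0.0003],"turn": [0,0,0],"fingers": 1}]}}

```text
clock: 28.38
position: [0.5053, -0.1495, 0.013]
ee_rot: [0.992, -0.128, -0.0, -0.0]
ft_force: [-2.8, 0.9, 8.8]
grip_width: -0.001
grasp_force: 4.3
```

```bash
cat > bar2.py <<'E'
from w import *
from arc import *
o=get_obs();print(o["clock"],o["position"],o["ft_force"])
for n,cc in(("scene",np.array([.5158,-.1124])),("top",np.array([.5198,-.1121]))):
    c=camera(n);A=cloud(c);t0=(A[...,:2]-cc)@ex;t1=(A[...,:2]-cc)@ey;z=A[...,2]-.0075*t0;dark=c["color"].astype(int).sum(2)<240
    m=dark&(np.abs(t1)<.072)&(np.abs(t1)>.021)&(t0>.02)&(t0<.06)&(z>.012)&(z<.04)
    if m.sum()>4:print(n,"crossbar",m.sum(),"x",np.median(t0[m]),"z",np.percentile(z[m],[10,50,90]),"expect x .038, top z .0225")
    # arms
    m=dark&(np.abs(np.abs(t1)-.077)<.006)&(t0>.03)&(t0<.08)&(z>.012)&(z<.05)
    if m.sum()>10:print("  arms",m.sum(),"slope dz/dx",np.polyfit(t0[m],z[m],1))
E
python3 bar2.py
```

```text
28.375 [ 0.5053 -0.1495  0.013 ] [-2.7738  0.8772  8.8284]
scene crossbar 105 x 0.0383931052165467 z [0.0195 0.021  0.0225] expect x .038, top z .0225
  arms 83 slope dz/dx [-0.001   0.0207]
```

Emit:
{"method": "move_arm", "body": {"plan": [{"delta_pos": [0,0,-0.003],"turn": [0,0,0],"fingers": 1},{"delta_pos": [0,0,-0.02],"turn": [0,0,0],"fingers": 1},{"delta_pos": [0,0,-0.07],"turn": [0,0,0],"fingers": 1},{"delta_pos": [0,0.05,-0.12],"turn": [0,0,0],"fingers": 1},{"delta_pos": [0,0.1,-0.15],"turn": [0,0,0],"fingers": 1},{"delta_pos": [0,0.15,-0.18],"turn": [0,0,0],"fingers": 1},{"delta_pos": [0,0.15,-0.18],"turn": [0,0,0],"fingers": 1},{"delta_pos": [0,0.15,-0.18],"turn": [0,0,0],"fingers": 1}]}}

```text
clock: 29.48
position: [0.4673, -0.2939, 0.1928]
ee_rot: [0.992, -0.128, 0.0, -0.001]
ft_force: [0.1, -0.1, -0.5]
grip_width: -0.003
grasp_force: 0.0
```

```bash
python3 bar2.py; python3 - <<'E'
from w import *
from arc import *
c=camera("scene");A=cloud(c);C2=np.array([.5158,-.1124]);t=np.stack([(A[...,:2]-C2)@ex,(A[...,:2]-C2)@ey],-1)
col=c["color"].astype(int);mm=(np.abs(t[...,0])<.068)&(np.abs(t[...,1])<.085)&(A[...,2]<.05)
warm=(col[...,0]-col[...,2]>8)&(col.min(2)>np.percentile(col.min(2)[mm],60))&mm
k,lab,st,ce=cv2.connectedComponentsWithStats(warm.astype(np.uint8))
for i in range(1,k):
    if st[i,4]>20:
        q=t[lab==i];cen=q.mean(0);v=np.linalg.svd(q-cen,full_matrices=False)[2][0];print(st[i,4],cen*1000,np.degrees(np.arctan(v[1]/v[0])),"z",np.median(A[lab==i][:,2]))
x,y,z=A[...,0],A[...,1],A[...,2]
m=(x>.38)&(x<.64)&(y>.26)&(y<.36)&(z>.07)&(z<.1);print("rake",np.median(A[m],0))
E
```

```text
29.475 [ 0.4673 -0.2939  0.1928] [ 0.0649 -0.1024 -0.4689]
scene crossbar 53 x 0.03849829733338903 z [0.0195 0.0209 0.0225] expect x .038, top z .0225
  arms 41 slope dz/dx [0.0081 0.0198]
40 [-41.0744 -20.6281] 1.6077186873506917 z 0.01426636187505386
102 [-9.5204 23.2864] 0.036413145058247554 z 0.01422224654182325
109 [-12.4277  67.2353] -0.019991736227419947 z 0.014161967141425974
29 [ 48.0336 -20.675 ] -0.43024371762948643 z 0.01455600767213946
35 [50.8606 23.3677] -1.2087689685605645 z 0.015136366462915135
24 [47.0745 67.1729] 0.7585397863237477 z 0.014925877273349129
rake [nan nan nan]
  return _methods._mean(a, axis=axis, dtype=dtype,
  ret = um.true_divide(
```

```bash
python3 - <<'E'
from w import *
A=cloud(camera("top"));x,y,z=A[...,0],A[...,1],A[...,2]
for lo,hi in((.07,.1),(.022,.045)):
    m=(x>.38)&(x<.64)&(y>.26)&(y<.36)&(z>lo)&(z<hi);print("rake",m.sum(),np.median(A[m],0),cv2.minAreaRect(A[m][:,:2].astype(np.float32)*1000))
E
```

```text
rake 230 [0.5161 0.3161 0.0856] ((516.9011840820312, 317.6086730957031), (59.32059860229492, 17.997526168823242), 3.6393191814422607)
rake 452 [0.4926 0.3156 0.0356] ((535.9365234375, 313.744384765625), (62.53909683227539, 218.75241088867188), 78.77818298339844)
```

```bash
python3 -c "
from workcell import hand_in
print(hand_in())"
```

```text
the job is handed in; nothing more can be done
None
```

The job is handed in at 29.5 s: all four rods combed straight into their own grooves at about 7–9 N, the rake upright on the worktop where it started, and the hold-down bar pushed fully down to its stop, though the rod at y = -66 mm was not confirmed in the last picture (straight in the view at the end of combing).

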